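# Tip a filter disc out of its pocket and lay it in the filter holder

### The job

The large white filter disc lies flush in its pocket in the grey storage block, where its rim cannot be gripped: press down on its back part, over the well, so that it tips and stays leaning with its front edge raised, and take your hand away. Take it by the raised edge, lean it on the bent-wire rest and let go, so that you can take it again by its rim from both sides, and lay it level on the seat of the steel filter-holder base, inside the four lugs. The disc is brittle: do not drop it or force it down, and do not upset the small disc or the glassware standing about.

Things in the scene. Friction and masses are not known exactly. Their poses are not given: they have to be found in the camera images.
- filter_disc: The large filter disc: plain white sintered disc, diameter 63 mm, 10 mm thick, about 55 g, brittle. Origin at its centre (mid thickness), z along its axis; both faces alike. At the start it lies flat in the larger pocket of the storage block, its top 1 mm below the block's top face.
- storage_block: Grey plastic storage block, fixed, 102 (x) x 144 (y) x 45 (z) mm: x from -46 mm (front, towards the robot) to +56 mm. Origin on the table below the line of its two pockets, z up. The larger pocket, its axis at x = 0, y = +26 mm, holds the large disc; the smaller, at y = -40 mm, the small disc. Each has a thumb notch at its back (+x).
- pocket (a point): Axis of the larger pocket at its shelf, 34 mm above the table, 11 mm below the block's top. Radius 32.5 mm in front. The disc lies on the shelf, which ends in a straight edge 6 mm behind the axis; behind it is the well, 66 mm wide, floor 4 mm above the table, back wall at x = +34 mm. The thumb notch, 36 mm wide, reaches from there to x = +45 mm, down to 14 mm above the table.
- press_point (a point): Top of the disc near its back rim, 29 mm behind (+x of the block) the pocket's axis, 44 mm above the table. Pressed straight down some 20 mm here with closed fingertips, the disc tips over the shelf edge, its back edge slides to the floor of the well, and it stays leaning 57 to 75 degrees steep, sloping down to +x, with 27 mm standing up free in front of the shelf edge.
- small_disc: Bystander: small white disc, diameter 45 mm, 10 mm thick, in the smaller pocket of the block; leave it there. Origin at its centre.
- wire_rest: Bent-wire steel rest (small easel), fixed: base plate 92 (x) x 60 (y) x 6 mm, two parallel 5 mm wires at y = -14 and +14 mm that slope down to +x at 62 degrees to the horizontal, 38 mm long, top 55 mm above the table, and end below in hooks 16 mm long, square to the slope. Origin on the table under the plate, 4 mm to +x of its centre, z up.
- rest_centre (a point): Centre of the large disc when it leans on the wire rest with its rim in both hooks, 48 mm above the table. The disc's axis then points along (sin 62, 0, cos 62 degrees) in the frame of the rest: up and to +x. Its two sides (at y = -31.5 and +31.5 mm) and its upper third stay free.
- holder_base: Filter-holder base of steel, fixed: foot 92 mm in diameter, column 44 mm, head 54 mm with a flat ring seat 50 mm above the table; a short flanged suction pipe points to its -x. Origin at the centre of the foot's underside, z up.
- seat (a point): Centre of the seat, 50 mm above the table; axes as the holder's. The seated disc's centre is 5 mm above it. Four lugs 9 mm wide stand at +-50 and +-130 degrees from +x, 8 mm above the seat, inner faces 33.5 mm from the axis (2 mm of play), sloped outward above 3 mm. The +y and -y sides are free for a finger beside and below the disc, which overhangs the head by 4.5 mm.
- flask: Bystander: glass conical flask, 64 mm wide, 105 mm high, standing. Origin at the centre of its underside.
- bottle_amber: Bystander: amber bottle with black cap, 46 mm wide, 93 mm high, standing. Origin at the centre of its underside.
- vial_1: Bystander: glass vial with white cap, 28 mm wide, 57 mm high, standing. Origin at the centre of its underside.
- vial_2: Bystander: another vial like vial_1.
- temp_controller: Fixed equipment, not to be touched: black control box on the table at the back left, about 120 mm high; its front reaches to x = 0.57 m of the world, its width from y = 0.15 to 0.36 m. Keep the hand clear of it and of what stands on it.
- lab_jack_small: Fixed equipment, not to be touched: blue lab jack 150 x 151 x 100 mm standing on the black control box, with a glass flask above it. Origin at the centre of its underside, about 120 mm above the table.
Things that resemble listed ones, but are neither listed nor needed, are in the scene too. Leave any blue look-alike of the filter_disc alone. Leave any pink look-alike of the wire_rest alone.

How it is judged:
By the outcome, as a careful person would: the job done as asked, in the order asked, and still so for the second after the job is handed in, with the robot touching nothing.
It also fails if it takes over 72 s, if anything falls off the work surface, if the arm or the gripper's body presses on something with over 40 N, if the wrist force passes 120 N, or if a joint passes its speed limit or range.

### The arm

A 6-joint arm with a two-finger parallel gripper is mounted at the origin on a cart in front of the work surface, level with it; the furniture and walls round the work are solid. World frame = base frame: x ahead of the robot, y to its left, z up, the work surface at z = 0. Lengths are in mm, angles in rad, forces in N, time in s.
With the tool pointing down it reaches from about 275 to 1000 mm from the base axis. Payload 8.4 kg.
Tool frame: the origin (TCP) lies at the very end of the fingers, on their centre line; the grasp point (between the pads) lies 19 mm behind it; z points along the fingers, y is the line along which they close (so a half turn about z gives the same grasp; the last joint's range is limited). The gripper opens to 85 mm and grips with 20 to 120 N. Pads are 22 mm wide; open, the fingers measure 114 mm over their backs; the gripper's body (76 mm by 85 mm) begins 54 mm behind the grasp point. The pads swing forward as they close: fully open they stand 13 mm farther back than shut.
Start: joints at [-1.113, 0.353, 1.633, -0, 1.155, -0.002], TCP at [277.355, -560.091, 231.281] pointing down, gripper open.
Joint ranges: [-2.63, 2.63], [-0.92, 2.1], [0.06, 2.66], [-1.3, 4.44], [0, 2.69], [-3.02, 3.02]. Speed limits (rad/s): [2.22, 2.22, 2.79, 3.14, 3.14, 3.14].

### API

Orientations are given as [roll, pitch, yaw] about the fixed x, y, z axes, in that order (R = Rz(yaw) Ry(pitch) Rx(roll)).
In Python, from rig import sensors, grab_frame, camera_params, order gives the robot as it stands. The module is installed in compiled form; this text tells all that it offers.
- The arm moves only by the tool move_arm, never from a script. Its argument "motion" is a list of rows, each a list of 7 numbers: the turn, a rotation vector about the tool's x, y, z in rad, then the shift along the tool's x, y, z in m, then the finger opening in m, from 0 to 0.0854. A call has 1 to 8 rows; each row is the pose to reach, as a shift and turn from the pose commanded when the call began, along the tool's axes at that moment; what a row does not reach only later rows make up. A row lasts 1/8 s, in which the tool goes at most 62.5 mm and 10.7 degrees, less where a joint would pass 70% of its speed; a pose out of reach is approached as far as the arm can. A call with a gripper value outside its range is refused whole. The fingers move at their own pace and stop on an object; "grip_force" is the grip in N (left out, the last holds). Time passes only in rows, so rows that repeat a pose let the fingers close. It gives the time, the measured TCP pose, the force, the opening and the grip force at its end, in the units of the state.
- sensors.sense(): the state, without advancing time (a new reading comes with each control period).
- grab_frame(name): name is "scene" or "top"; returns (picture, depth): 400x640x3 uint8, red, green, blue; 400x640 float32, mm along the optical axis (not along the pixel's ray), 0 where there is no reading.
- camera_params(name): a dict with "camera_matrix" (3x3 intrinsics, pixels), "k1" (the pictures are not rectified: a ray, as slopes to the right and down, at radius r is drawn at 1 + k1 r^2 times it, then the intrinsics apply), "world_from_camera" (4x4, takes a point from camera to world coordinates). Camera axes: x right, y down, z forward; pixel columns grow to the right and rows downward; lengths in mm; the calibration is good to about 2 mm. A picture is of the moment at which its call begins. camera_params takes no time and is no camera call.
- order.sign_off(): hands the job in; it is judged then, once.
The state is a dict: "clock": time; "qpos": joint angles; "qvel": joint speeds; "joint_efforts": joint torques, N m; "eef_pos": TCP position; "tcp_rot": TCP orientation; "contact_force": force on the tool from outside, world axes, zero at the start; "wrist_torque": the same for the moment, N m; "opening": opening from 0.0 (shut) to 1.0 (fully open); "grasp_force": force on a finger pad.
Only numpy, scipy, OpenCV 4.12 (cv2) and the standard library are available. Lean on these libraries where they do the work, as an engineer would, in place of code of your own. Each camera call takes 0.05 s, during which the arm holds its last target. There are 200 camera calls.

## Working session

There is one attempt and no reset: what is moved stays moved. The work goes in short steps, Python scripts to look and compute and a tool call to move; the robot and the scene stay as the last step left them, time stands still between calls to the robot, and variables do not carry over. Pictures are saved under pics/ and viewed, at most 10 in all, crops included, and the job is handed in when it is done.

Besides the shell and the picture viewer there is one more tool, called after "Call:" as name([rows], argument=value, ...), one row to a line, values as JSON. move_arm: Moves the arm, as the interface text tells. Its arguments: {"type":"object","properties":{"motion":{"type":"array","items":{"type":"array","items":{"type":"number"}}},"grip_force":{"type":"number"}},"required":["motion"]}

```bash
mkdir -p pics
cat > h.py <<'E'
import numpy as np, cv2
from rig import sensors, grab_frame, camera_params, order
from scipy.spatial.transform import Rotation as R
def save(n,im,crop=None,s=1):
    if crop: im=im[crop[1]:crop[3],crop[0]:crop[2]]
    cv2.imwrite('pics/'+n,cv2.resize(im[:,:,::-1],None,fx=s,fy=s,interpolation=cv2.INTER_CUBIC))
def rays(name,uv):
    p=camera_params(name);K=np.array(p['camera_matrix']);T=np.array(p['world_from_camera'])
    uv=np.asarray(uv,float).reshape(-1,1,2)
    n=cv2.undistortPoints(uv,K,np.array([p['k1'],0,0,0,0.]),None,None,None,).reshape(-1,2)
    d=np.c_[n,np.ones(len(n))]@T[:3,:3].T
    return T[:3,3],d,n
def onplane(name,uv,z):
    o,d,_=rays(name,uv); return o+d*((z-o[2])/d[:,2])[:,None]
def cloud(name,depth):
    v,u=np.mgrid[:400,:640]; o,d,_=rays(name,np.c_[u.ravel(),v.ravel()])
    P=(o+d*depth.ravel()[:,None]); P[depth.ravel()<=0]=np.nan
    return P.reshape(400,640,3)
E
python3 - <<'E'
from h import *
for n in('scene','top'):
    im,d=grab_frame(n); np.savez('f_'+n,im=im,d=d); save(n+'0.png',im,s=1.25)
    p=camera_params(n); print(n,p)
print(sensors.sense())
E
```

```text
scene {'camera_matrix': array([[422.40940395,   0.        , 320.12665278],
       [  0.        , 422.40940395, 200.52356084],
       [  0.        ,   0.        ,   1.        ]]), 'k1': -0.0573341961740233, 'world_from_camera': array([[-7.16281903e-01, -4.09578777e-01,  5.64965009e-01,
        -1.26214926e+02],
       [-6.97810391e-01,  4.19322290e-01, -5.80714625e-01,
         8.03913086e+02],
       [ 9.45964699e-04, -8.10193830e-01, -5.86161294e-01,
         8.84719464e+02],
       [ 0.00000000e+00,  0.00000000e+00,  0.00000000e+00,
         1.00000000e+00]])}
top {'camera_matrix': array([[514.86707562,   0.        , 317.05703439],
       [  0.        , 514.86707562, 199.39750596],
       [  0.        ,   0.        ,   1.        ]]), 'k1': -0.1593545636662998, 'world_from_camera': array([[-7.29358503e-03, -9.85247001e-01,  1.70982897e-01,
         3.40648839e+02],
       [-9.99945954e-01,  8.45285302e-03,  6.05298692e-03,
         4.16168307e+01],
       [-7.40898051e-03, -1.70929508e-01, -9.85255404e-01,
         1.62032127e+03],
       [ 0.00000000e+00,  0.00000000e+00,  0.00000000e+00,
         1.00000000e+00]])}
{'clock': 0.1, 'qpos': array([-1.11340307e+00,  3.53574832e-01,  1.63406220e+00, -2.33195444e-05,
        1.15525395e+00, -2.41043300e-03]), 'qvel': array([-0.0007802 , -0.00275141, -0.00200256,  0.00122756, -0.00039399,
        0.0007825 ]), 'joint_efforts': array([-1.22544745e-03, -6.06358480e+01, -3.42820251e+01, -6.13852512e-05,
        4.03786704e-03, -3.70912005e-05]), 'eef_pos': array([ 277.14776064, -559.69222089,  230.63826994]), 'tcp_rot': array([-3.14029427e+00,  1.81931532e-05,  4.59813129e-01]), 'contact_force': array([-0.06023379, -0.16602544, -0.26933151]), 'wrist_torque': array([-0.0085676 ,  0.0228405 , -0.00378793]), 'grasp_force': 0.0, 'opening': 1.0008583839398666}
```

View pics/scene0.png

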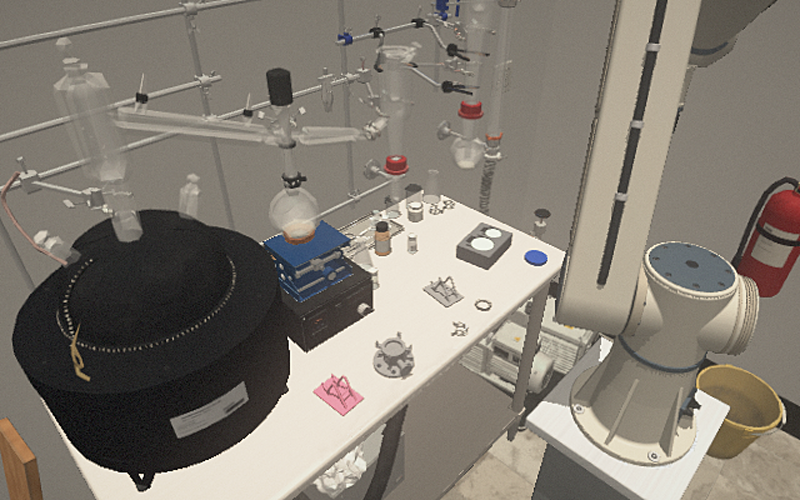

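View pics/top0.png

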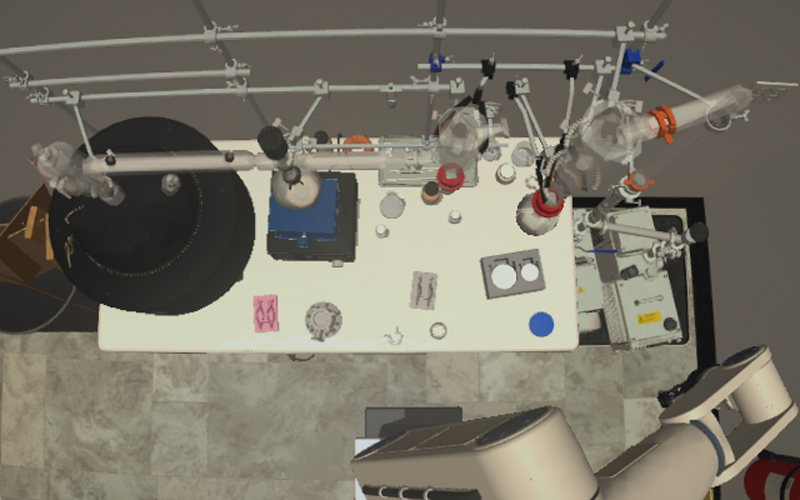

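The scene shows the grey block with two white discs at scene (484,241)/(490,233), the grey rest at (443,290), the holder at (395,352), a pink rest at (338,393) and a blue disc at (535,257) (coordinates in the 1.25x pictures).
Candidates for the disc (top picture): large white disc (503,276), small white disc (529,272), blue disc (541,324). I choose the larger white one. Candidates for the rest: grey (424,290), pink (265,313). I choose the grey one.

Run:
```python
from h import *
F={n:np.load(f'f_{n}.npz') for n in('top','scene')}
C={n:cloud(n,F[n]['d']) for n in F}
# discs
box={'top':(380,195,440,245),'scene':(360,175,415,215)}
for n in F:
    x0,y0,x1,y1=box[n]; im=F[n]['im'][y0:y1,x0:x1].astype(int); g=im.min(2)
    m=(g>185).astype(np.uint8)
    k,lab,st,ce=cv2.connectedComponentsWithStats(m)
    for i in range(1,k):
        if 80<st[i,4]<900:
            uv=ce[i]+[x0,y0]; print(n,uv.round(1),st[i],onplane(n,uv,44).round(1))
    P=C[n][y0:y1,x0:x1]; mm=(abs(P[:,:,2]-45)<8)
    mm&=(np.ptp(im,axis=2)<25)
    pts=P[mm][:,:2].astype(np.float32); print(n,'block',cv2.minAreaRect(pts),len(pts), np.nanmedian(P[mm][:,2]))
# rest, holder: cloud points above table
for nm,bt in (('rest',(320,210,355,255)),('holder',(240,235,280,275))):
    for n in F:
        T=C['top'][bt[1]:bt[3],bt[0]:bt[2]].reshape(-1,3)
        lo=np.nanmin(T[:,:2],0);hi=np.nanmax(T[:,:2],0)
        P=C[n]; s=(P[:,:,0]>lo[0])&(P[:,:,0]<hi[0])&(P[:,:,1]>lo[1])&(P[:,:,1]<hi[1])
        im=F[n]['im'].astype(int)
        for h in((3,12),(12,30),(40,70)):
            q=P[s&(P[:,:,2]>h[0])&(P[:,:,2]<h[1])]
            if len(q)>5: print(nm,n,h,len(q),q.mean(0).round(1),q.min(0).round(0),q.max(0).round(0))
a=F['top']['im'];b=F['scene']['im']
c=[cv2.resize(x,(400,300),interpolation=cv2.INTER_CUBIC) for x in(a[195:255,375:455],a[210:270,300:380],b[175:235,350:430],b[215:275,320:400])]
save('crop.png',np.vstack([np.hstack(c[:2]),np.hstack(c[2:])]))
```

```text
top [402.8 220.9] [ 13  17  20  19 298] [[ 544.2 -213.5   44. ]]
top [423.3 217.6] [ 37  16  13  14 142] [[ 554.1 -278.1   44. ]]
top block ((552.8982543945312, -238.37167358398438), (103.33708953857422, 148.00169372558594), 8.494393348693848) 1363 44.384945336207466
scene [385.5 194.8] [ 17  15  18  10 144] [[ 545.8 -211.8   44. ]]
scene block ((553.716064453125, -234.1932373046875), (103.15805053710938, 150.78660583496094), 9.510366439819336) 696 44.4196047886511
rest top (3, 12) 554 [515.7 -11.7   6.1] [447. -66.   3.] [587.  43.  12.]
rest top (12, 30) 58 [513.  -17.9  19.3] [468. -44.  12.] [559.  12.  30.]
rest top (40, 70) 25 [505.9 -14.9  51. ] [496. -31.  43.] [518.   0.  61.]
rest scene (3, 12) 313 [513.9  -9.1   6.1] [448. -65.   3.] [588.  42.  11.]
rest scene (12, 30) 46 [509.4 -11.3  22.7] [477. -35.  13.] [550.   8.  30.]
rest scene (40, 70) 32 [506.9 -11.3  48.7] [496. -31.  41.] [521.   7.  59.]
holder top (3, 12) 430 [447.1 230.6   7.1] [386. 172.   3.] [509. 296.  12.]
holder top (12, 30) 84 [433.6 235.5  15.6] [392. 196.  12.] [482. 281.  30.]
holder top (40, 70) 276 [441.5 238.1  48.1] [391. 202.  40.] [476. 274.  62.]
holder scene (3, 12) 303 [437.1 253.7   8.8] [392. 173.   3.] [507. 295.  12.]
holder scene (12, 30) 158 [421.3 252.2  19.5] [387. 205.  12.] [469. 278.  30.]
holder scene (40, 70) 339 [442.6 239.3  47.8] [388. 201.  40.] [476. 276.  60.]
```

View pics/crop.png

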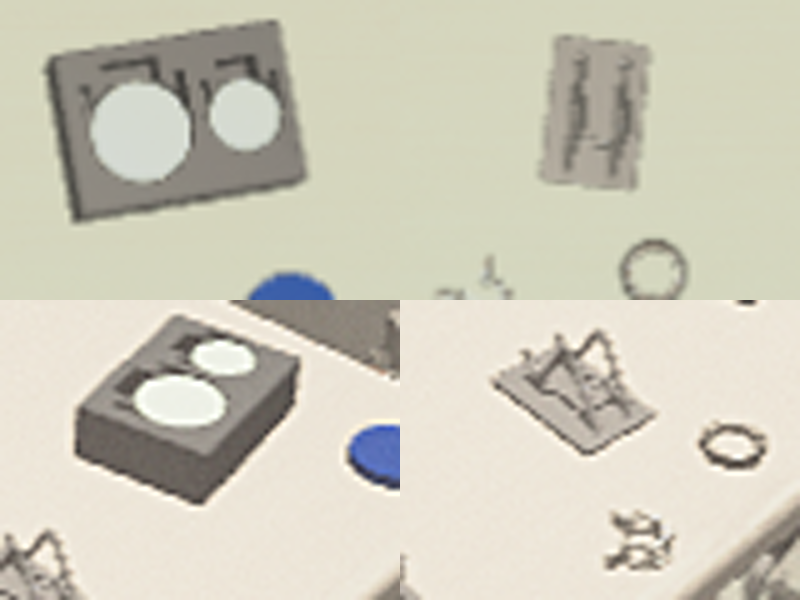

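The crop confirms it: the large white disc (left in the block, notch at its back) is next to the small one; the grey rest has its tall side towards the robot. Next I measure the rest and the holder.

Run:
```python
from h import *
F={n:np.load(f'f_{n}.npz') for n in('top','scene')}
C={n:cloud(n,F[n]['d']) for n in F}
for n in F:
    P=C[n]; im=F[n]['im'].astype(int)
    s=(abs(P[:,:,0]-513)<75)&(abs(P[:,:,1]+12)<60)&(im.max(2)<195)&(P[:,:,2]>3)
    uv=np.argwhere(s)[:,::-1]
    m=s.astype(np.uint8); k,lab,st,ce=cv2.connectedComponentsWithStats(m); i=1+np.argmax(st[1:,4])
    uv=np.argwhere(lab==i)[:,::-1]
    pl=onplane(n,uv,6)[:,:2].astype(np.float32); low=P[lab==i][:,2]<11
    print(n,'rest',cv2.minAreaRect(pl[low]),low.sum(),np.median(pl[low],0))
    q=P[(lab==i)&(P[:,:,2]>20)] if True else 0
    Q=P[lab==i]; 
    for h in((14,22),(22,30),(30,40),(40,62)):
        w=Q[(Q[:,2]>h[0])&(Q[:,2]<h[1])]; print('  h',h,len(w),w[np.argsort(w[:,1])][::max(1,len(w)//8)].round(0).tolist())
    # holder
    s=(np.hypot(P[:,:,0]-442,P[:,:,1]-238)<60)
    w=P[s&(P[:,:,2]>46)&(P[:,:,2]<54)]; (c,r)=cv2.minEnclosingCircle(w[:,:2].astype(np.float32)); print(n,'seat',w.mean(0),c,r,len(w))
    f=P[s&(P[:,:,2]>4)&(P[:,:,2]<30)&(im.max(2)<190)]; print(' foot',cv2.minEnclosingCircle(f[:,:2].astype(np.float32)))
    w=P[s&(P[:,:,2]>55)]; print(' lugs',w.round(0).tolist()[::3])
im=F['top']['im'];a=cv2.resize(im[228:280,232:284],(500,500),interpolation=cv2.INTER_CUBIC)
save('hold.png',a)
P=C['top'];s=(P[:,:,2]>25)&(P[:,:,2]<130)&(P[:,:,0]>560)&(P[:,:,0]<800)&(P[:,:,1]<150)
k,lab,st,ce=cv2.connectedComponentsWithStats(s.astype(np.uint8))
for i in range(1,k):
    if st[i,4]>20: q=P[lab==i]; print('obs',q.min(0).round(),q.max(0).round())
```

```text
top rest ((515.6981811523438, -15.086891174316406), (63.53964614868164, 93.56889343261719), 83.37364196777344) 334 [516.0605   -14.163036]
  h (14, 22) 29 [[534.0, -36.0, 16.0], [543.0, -32.0, 20.0], [537.0, -29.0, 14.0], [471.0, -28.0, 15.0], [480.0, -25.0, 20.0], [559.0, -8.0, 14.0], [537.0, -7.0, 19.0], [534.0, -4.0, 17.0], [486.0, -0.0, 21.0], [489.0, 3.0, 22.0]]
  h (22, 30) 17 [[539.0, -35.0, 22.0], [533.0, -32.0, 24.0], [535.0, -32.0, 27.0], [495.0, -25.0, 28.0], [492.0, -25.0, 30.0], [545.0, -7.0, 28.0], [495.0, -6.0, 28.0], [545.0, -4.0, 28.0], [492.0, -0.0, 30.0]]
  h (30, 40) 19 [[544.0, -35.0, 33.0], [525.0, -32.0, 32.0], [488.0, -28.0, 32.0], [491.0, -28.0, 35.0], [494.0, -19.0, 32.0], [495.0, -13.0, 30.0], [529.0, -4.0, 31.0], [522.0, -3.0, 39.0], [498.0, -0.0, 34.0], [494.0, -0.0, 34.0]]
  h (40, 62) 25 [[518.0, -31.0, 43.0], [511.0, -30.0, 53.0], [507.0, -30.0, 57.0], [499.0, -27.0, 47.0], [518.0, -3.0, 46.0], [511.0, -3.0, 56.0], [507.0, -3.0, 57.0], [514.0, 0.0, 53.0], [508.0, 0.0, 54.0]]
top seat [442.07828154 237.83649612  49.38161098] (442.09832763671875, 235.853
[... 1303 characters left out ...]
, 41.0], [502.0, 2.0, 47.0], [506.0, 3.0, 53.0], [513.0, 5.0, 54.0]]
scene seat [442.05196908 239.88543753  49.66686943] (440.04608154296875, 237.74046325683594) 40.682777404785156 192
 foot ((437.1562194824219, 244.23928833007812), 50.533111572265625)
 lugs [[465.0, 204.0, 55.0], [455.0, 207.0, 60.0], [457.0, 209.0, 57.0], [474.0, 261.0, 59.0], [471.0, 260.0, 56.0], [412.0, 220.0, 58.0], [427.0, 276.0, 59.0]]
obs [ 791. -249.   26.] [ 800. -215.   51.]
obs [735. -56.  28.] [776. -15. 104.]
obs [705.  35.  25.] [758.  89. 114.]
obs [ 726. -510.   76.] [ 761. -490.  121.]
obs [ 686. -107.   26.] [711. -81.  66.]
obs [651.  76.  25.] [675. 101.  68.]
obs [ 560. -311.   25.] [ 614. -159.   56.]
```

View pics/hold.png

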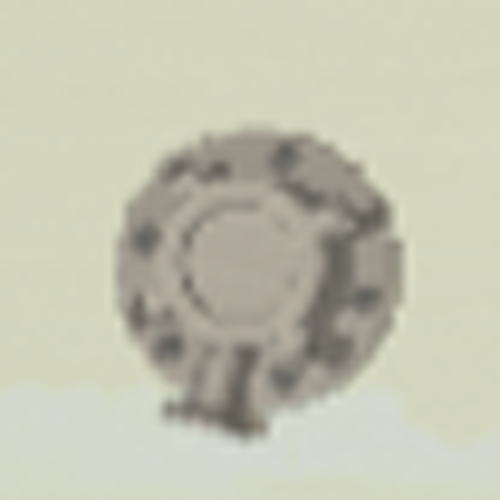

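```bash
cat >> h.py <<'E'
import json,os
def cmd():
    if os.path.exists('cmd.json'):
        c=json.load(open('cmd.json')); return np.array(c[0]),R.from_matrix(c[1])
    return np.array([277.355,-560.091,231.281]),R.from_euler('xyz',[-3.1403,0,.4598])
def did(row):  # last row of a call: update the commanded pose
    p,r=cmd(); p=p+r.apply(np.array(row[3:6])*1000); r=r*R.from_rotvec(row[:3])
    json.dump([p.tolist(),r.as_matrix().tolist()],open('cmd.json','w'))
    s=sensors.sense(); e=R.from_euler('xyz',s['tcp_rot'])
    print('t',round(s['clock'],2),'cmd',p.round(1),'meas',s['eef_pos'].round(1),'rot err',(r.inv()*e).magnitude().round(4),'F',s['contact_force'].round(1),'grip',round(s['grasp_force'],1),'open',round(s['opening']*85.4,1),'q',s['qpos'].round(2))
def chain(targets): # each target relative to commanded pose before its call (one call per target)
    p,r=cmd()
    for tp,tr in targets:
        print('row',(r.inv()*tr).as_rotvec().round(4),(r.inv().apply(np.array(tp)-p)/1000).round(4)); 
        p,r=np.array(tp,float),tr
def tool(yaw,a=0): # a>0: fingers point back (towards -x of frame yaw), hand leaning to +x; y closes along frame y
    return R.from_euler('z',yaw)*R.from_euler('y',a)*R.from_euler('x',np.pi)
E
python3 - <<'E'
from h import *
C=cloud('scene',np.load('f_scene.npz')['d']);D=cloud('top',np.load('f_top.npz')['d'])
for P in(C,D):
  for lo in(130,230,330,450):
    q=P[(P[:,:,2]>lo)&(P[:,:,2]<lo+110)&(P[:,:,0]>430)&(abs(P[:,:,1]+50)<400)]
    q=q[q[:,1]<140]
    if len(q)>5: print(lo,len(q),'minx',np.percentile(q[:,0],[0,2,10]).round(),q[np.argmin(q[:,0])].round())
print(onplane('top',[[257.8,255.2]],50))
t=tool(.152)
chain([([574.6,-207.8,140],t),([574.6,-207.8,50],t),([574.6,-207.8,24],t)])
E
```

```text
130 2911 minx [622. 721. 846.] [ 622. -248.  237.]
230 2749 minx [603. 611. 630.] [ 603. -256.  281.]
330 3722 minx [615. 630. 652.] [ 615. -245.  384.]
450 6256 minx [623. 632. 682.] [ 623. -252.  551.]
130 2437 minx [718. 844. 853.] [718. -67. 207.]
230 3045 minx [603. 611. 630.] [ 603. -256.  272.]
330 4212 minx [617. 628. 711.] [ 617. -252.  381.]
450 7701 minx [624. 640. 708.] [ 624. -260.  541.]
[[441.80682939 233.4409974   50.        ]]
row [-1.300e-03  2.000e-04  3.078e-01] [ 0.4227 -0.1837  0.0915]
row [0. 0. 0.] [ 0.   -0.    0.09]
row [0. 0. 0.] [ 0.    -0.     0.026]
```

Run:
```python
from h import *
for n in('scene','top'):
  P=cloud(n,np.load(f'f_{n}.npz')['d'])
  for lo in range(60,600,40):
    q=P[(P[:,:,2]>lo)&(P[:,:,2]<lo+40)&(P[:,:,0]>590)&(P[:,:,0]<720)&(P[:,:,1]<-120)&(P[:,:,1]>-400)]
    if len(q)>3: d=np.hypot(q[:,0]-575,q[:,1]+208);i=np.argmin(d); print(n,lo,len(q),q[:,:2].min(0).round(),q[:,:2].max(0).round(),'near',d[i].round(),q[i].round())
```

```text
scene 220 100 [ 610. -265.] [ 679. -208.] near 43.0 [ 613. -228.  259.]
scene 260 319 [ 603. -286.] [ 688. -206.] near 39.0 [ 612. -220.  269.]
scene 300 258 [ 614. -272.] [ 685. -211.] near 47.0 [ 614. -234.  303.]
scene 340 138 [ 619. -269.] [ 673. -217.] near 52.0 [ 623. -230.  380.]
scene 380 240 [ 615. -271.] [ 676. -214.] near 51.0 [ 622. -229.  387.]
scene 420 297 [ 630. -276.] [ 720. -214.] near 58.0 [ 631. -224.  440.]
scene 460 279 [ 629. -271.] [ 719. -208.] near 57.0 [ 630. -221.  494.]
scene 500 342 [ 624. -291.] [ 720. -185.] near 59.0 [ 628. -234.  521.]
scene 540 333 [ 621. -290.] [ 720. -202.] near 55.0 [ 624. -232.  563.]
scene 580 396 [ 608. -287.] [ 719. -209.] near 45.0 [ 614. -230.  620.]
top 220 7 [ 606. -248.] [ 638. -212.] near 44.0 [ 609. -235.  255.]
top 260 318 [ 603. -297.] [ 696. -208.] near 42.0 [ 611. -229.  288.]
top 300 304 [ 611. -295.] [ 683. -215.] near 48.0 [ 619. -227.  301.]
top 340 5 [ 625. -272.] [ 648. -223.] near 63.0 [ 636. -225.  378.]
top 380 265 [ 617. -285.] [ 675. -222.] near 54.0 [ 621. -236.  386.]
top 420 222 [ 630. -270.] [ 719. -216.] near 59.0 [ 631. -227.  439.]
top 460 158 [ 630. -261.] [ 720. -211.] near 58.0 [ 631. -224.  498.]
top 500 277 [ 626. -265.] [ 720. -190.] near 63.0 [ 631. -237.  531.]
top 540 129 [ 621. -286.] [ 693. -205.] near 59.0 [ 627. -237.  556.]
top 580 165 [ 607. -294.] [ 684. -213.] near 47.0 [ 615. -232.  614.]
```

Run:
```python
from h import *
t=tool(.152,-.26)
chain([([576.6,-207.5,90],t),([576.6,-207.5,52],t),([576.6,-207.5,26],t)])
```

```text
row [-0.0413  0.2581  0.3059] [ 0.4246 -0.183   0.1415]
row [0. 0. 0.] [-0.0098 -0.      0.0367]
row [0. 0. 0.] [-0.0067 -0.      0.0251]
```

Call:
move_arm([
  [-0.0413, 0.2581, 0.3059, 0.4246, -0.183, 0.1415, 0],
  [-0.0413, 0.2581, 0.3059, 0.4246, -0.183, 0.1415, 0],
  [-0.0413, 0.2581, 0.3059, 0.4246, -0.183, 0.1415, 0],
  [-0.0413, 0.2581, 0.3059, 0.4246, -0.183, 0.1415, 0],
  [-0.0413, 0.2581, 0.3059, 0.4246, -0.183, 0.1415, 0],
  [-0.0413, 0.2581, 0.3059, 0.4246, -0.183, 0.1415, 0],
  [-0.0413, 0.2581, 0.3059, 0.4246, -0.183, 0.1415, 0],
  [-0.0413, 0.2581, 0.3059, 0.4246, -0.183, 0.1415, 0],
], grip_force=25)

```text
clock: 1.1
eef_pos: [577.5, -205.4, 88.8]
tcp_rot: [3.141, -0.26, 0.153]
contact_force: [-0.3, -1.4, 1.5]
opening: 0.0
grasp_force: 0.0
```

Run:
```python
from h import *
did([-0.0413,0.2581,0.3059,0.4246,-0.183,0.1415])
```

```text
Traceback (most recent call last):
  File "h.py", line 28, in did
    print('t',round(s['clock'],2),'cmd',p.round(1),'meas',s['eef_pos'].round(1),'rot err',(r.inv()*e).magnitude().round(4),'F',s['contact_force'].round(1),'grip',round(s['grasp_force'],1),'open',round(s['opening']*85.4,1),'q',s['qpos'].round(2))
                                                                                          ^^^^^^^^^^^^^^^^^^^^^^^^^^^^^
AttributeError: 'float' object has no attribute 'round'
```

Call:
move_arm([
  [0, 0, 0, -0.004, 0, 0.015, 0],
  [0, 0, 0, -0.008, 0, 0.03, 0],
  [0, 0, 0, -0.0098, 0, 0.0367, 0],
  [0, 0, 0, -0.0098, 0, 0.0367, 0],
])

```text
clock: 1.6
eef_pos: [575.8, -208.5, 51.3]
tcp_rot: [3.141, -0.259, 0.151]
contact_force: [-0.0, -0.3, 0.3]
opening: -0.002
grasp_force: 0.0
```

```bash
sed -i 's/(r.inv()\*e).magnitude().round(4)/np.round((r.inv()*e).magnitude(),4)/' h.py
python3 - <<'E'
from h import *
did([0,0,0,-.0098,0,.0367])
im,d=grab_frame('scene'); save('a.png',im,(340,150,440,230),6)
E
```

```text
t 1.6 cmd [ 576.5 -207.5   52. ] meas [ 575.8 -208.5   51.3] rot err 0.0018 F [-0.  -0.3  0.3] grip 0.0 open -0.2 q [-0.43  0.48  1.96  0.3   0.5   0.75]
```

View pics/a.png

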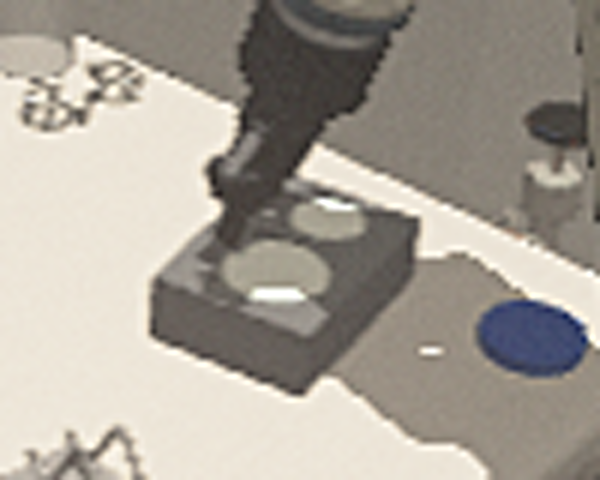

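The picture shows the closed tips over the back rim of the large disc, around (232,242). I shift 2.5 mm forward and press.

Call:
move_arm([
  [0, 0, 0, -0.0024, 0.0005, -0.0006, 0],
  [0, 0, 0, -0.004, 0.0005, 0.0055, 0],
  [0, 0, 0, -0.0052, 0.0005, 0.01, 0],
  [0, 0, 0, -0.0065, 0.0005, 0.0148, 0],
  [0, 0, 0, -0.0078, 0.0005, 0.0196, 0],
  [0, 0, 0, -0.0091, 0.0005, 0.0245, 0],
  [0, 0, 0, -0.0091, 0.0005, 0.0245, 0],
])

```text
clock: 2.52
eef_pos: [575.4, -209.0, 26.0]
tcp_rot: [3.139, -0.262, 0.152]
contact_force: [4.8, 0.5, -0.2]
opening: -0.002
grasp_force: 2.6
```

Run:
```python
from h import *
did([0,0,0,-.0091,.0005,.0245])
im,d=grab_frame('scene'); save('b.png',im,(340,150,440,230),6)
```

```text
t 2.52 cmd [ 574.1 -208.4   26. ] meas [ 575.4 -209.    26. ] rot err 0.003 F [ 4.8  0.5 -0.2] grip 2.6 open -0.1 q [-0.43  0.52  1.97  0.33  0.45  0.71]
```

View pics/b.png

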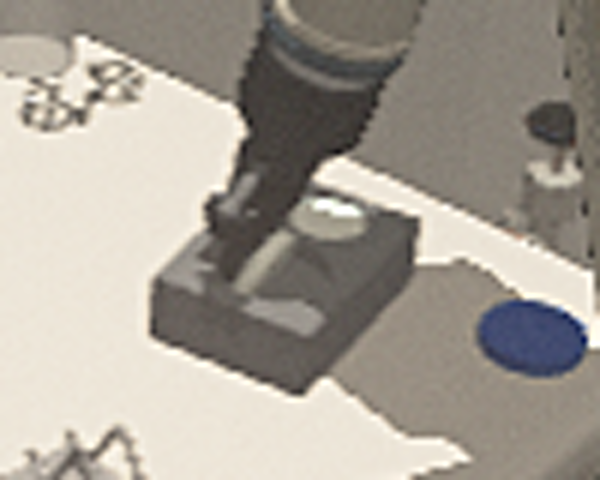

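The disc is tipped: it shows edge-on at (265,262). I withdraw the hand.

Call:
move_arm([
  [0, 0, 0, 0.0024, 0, 0.0006, 0],
  [0, 0, 0, 0.005, 0, -0.009, 0],
  [0, 0, 0, 0.01, 0, -0.028, 0],
  [0, 0, 0, 0.018, 0, -0.057, 0],
  [0, 0, 0, 0.024, 0, -0.0806, 0],
  [0, 0, 0, 0.024, 0, -0.0806, 0.05],
  [0, 0, 0, -0.036, 0, -0.0966, 0.05],
  [0, 0, 0, -0.094, 0, -0.112, 0.05],
])

```text
clock: 3.58
eef_pos: [453.9, -226.0, 108.9]
tcp_rot: [3.141, -0.259, 0.154]
contact_force: [-0.8, -0.7, -1.0]
opening: 0.588
grasp_force: 0.0
```

Run:
```python
from h import *
did([0,0,0,-.094,0,-.112])
t=tool(.152,-.4)
for n in('scene','top'):
    im,d=grab_frame(n); np.savez('g_'+n,im=im,d=d)
a=np.load('g_scene.npz')['im'][170:220,350:420];b=np.load('g_top.npz')['im'][195:245,375:445]
save('c.png',np.hstack([cv2.resize(x,(400,286),interpolation=cv2.INTER_CUBIC) for x in(a,b)]))
# disc points above block top
for n in('scene','top'):
    P=cloud(n,np.load(f'g_{n}.npz')['d']); im=np.load(f'g_{n}.npz')['im'].astype(int)
    Rb=R.from_euler('z',-.152)
    B=Rb.apply((P.reshape(-1,3)-[545,-212.3,0])).reshape(P.shape)
    s=(abs(B[:,:,0])<30)&(abs(B[:,:,1])<34)&(B[:,:,2]>10)&(B[:,:,2]<85)&(im.min(2)>150)
    w=np.argwhere(s)
    for v,u in w[::max(1,len(w)//25)]: print(n,u,v,im[v,u].min(),B[v,u].round(1))
```

```text
t 3.58 cmd [ 455.9 -226.5  110.1] meas [ 453.9 -226.   108.9] rot err 0.0018 F [-0.8 -0.7 -1. ] grip 0.0 open 50.2 q [-0.58  0.26  2.14  0.32  0.57  0.58]
scene 386 188 207 [ 17.3 -33.   47.4]
scene 387 188 187 [  3.9 -12.4  64. ]
scene 385 189 216 [ 20.8 -33.3  41.5]
scene 386 189 246 [ 3.9 -5.  63.9]
scene 387 189 243 [-0.8 -2.9 67. ]
scene 388 189 213 [  0.4 -13.7  60.5]
scene 384 190 216 [ 21.  -26.5  40.9]
scene 385 190 247 [ 3.7  2.5 64. ]
scene 386 190 244 [ 0.4  1.6 64.8]
scene 387 190 230 [-1.7 -1.8 63.8]
scene 383 191 212 [ 23.  -23.4  37.6]
scene 384 191 252 [ 2.5 12.3 65.8]
scene 385 191 246 [-0.5 10.7 66.2]
scene 386 191 229 [-0.5  2.6 61.6]
scene 383 192 253 [ 5.9 12.2 60.2]
scene 384 192 248 [ 1.1 14.4 63.4]
scene 385 192 233 [ 1.   6.5 59. ]
scene 382 193 227 [ 7.1 16.7 58.2]
scene 383 193 243 [ 2.9 17.7 60.4]
scene 384 193 231 [-1.5 19.  62.9]
scene 385 193 152 [-3.7 15.8 62. ]
scene 381 194 214 [ 8.5 20.7 55.6]
scene 382 194 235 [ 5.5 19.2 56. ]
scene 383 194 237 [-0.7 24.3 61.4]
scene 384 194 184 [-2.3 20.  59.7]
scene 381 195 225 [ 7.4 22.1 52.7]
scene 382 195 236
[... 1252 characters left out ...]
]
top 399 220 193 [ 1.8 13.2 63. ]
top 400 220 198 [ 1.5  9.8 61. ]
top 401 220 202 [ 1.1  6.8 60.9]
top 402 220 205 [ 0.3  4.1 63.2]
top 403 220 207 [ 0.2  0.4 59.1]
top 404 220 205 [-1.9  0.1 74.5]
top 405 220 195 [-1.5 -4.5 66.1]
top 406 220 188 [-2.  -7.5 66. ]
top 407 220 180 [ -2.1 -11.2  62.5]
top 408 220 172 [ -2.3 -14.9  59.4]
top 395 221 151 [ 2.  24.1 52. ]
top 396 221 162 [ 0.8 22.1 58.2]
top 397 221 172 [ 0.4 18.9 57.3]
top 398 221 178 [-0.5 16.5 61.2]
top 399 221 183 [-0.9 13.2 59.8]
top 400 221 188 [-1.3 10.2 59.7]
top 401 221 188 [-1.9  7.2 60.1]
top 402 221 188 [-3.2  5.5 67.4]
top 403 221 192 [-3.5  2.1 65.8]
top 404 221 189 [-3.6 -1.6 62. ]
top 405 221 160 [-4.4 -4.1 65.2]
```

View pics/c.png

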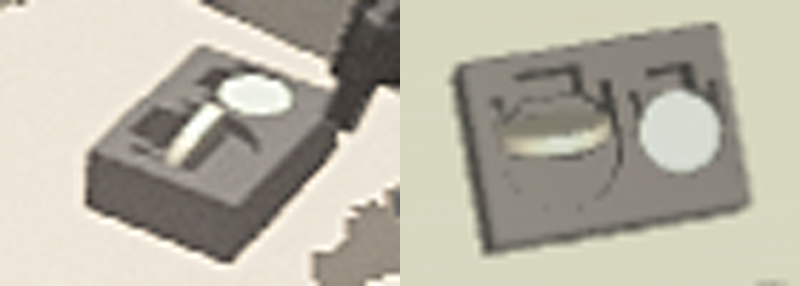

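The disc leans with its raised edge towards the robot: rim at (195,130) in the left crop and (555,143) in the right. I estimate 68° steep. Next comes the approach with the fingers astride the edge.

```bash
cat >> h.py <<'E'
def blk(x,y,z): return R.from_euler('z',.152).apply([x,y,z])+[545,-212.3,0]
def rst(x,y,z): return R.from_euler('z',-.127).apply([x,y,z])+[519.5,-14.3,0]
RZ=R.from_euler('z',-np.pi/2)
E
python3 - <<'E'
from h import *
t=tool(.152,-.384)*RZ
p=blk(-16.5,0,103.2)
chain([(p,t),(blk(6,0,47.6),t)])
E
```

```text
row [-0.0974  0.0974 -1.5686] [ 0.0695 -0.0005  0.0256]
row [0. 0. 0.] [0.   0.   0.06]
```

Call:
move_arm([
  [-0.0974, 0.0974, -1.5686, 0.0695, -0.0005, 0.0256, 0.028],
  [-0.0974, 0.0974, -1.5686, 0.0695, -0.0005, 0.0256, 0.028],
  [-0.0974, 0.0974, -1.5686, 0.0695, -0.0005, 0.0256, 0.028],
  [-0.0974, 0.0974, -1.5686, 0.0695, -0.0005, 0.0256, 0.028],
  [-0.0974, 0.0974, -1.5686, 0.0695, -0.0005, 0.0256, 0.028],
  [-0.0974, 0.0974, -1.5686, 0.0695, -0.0005, 0.0256, 0.028],
  [-0.0974, 0.0974, -1.5686, 0.0695, -0.0005, 0.0256, 0.028],
  [-0.0974, 0.0974, -1.5686, 0.0695, -0.0005, 0.0256, 0.028],
])

```text
clock: 4.68
eef_pos: [528.4, -214.6, 102.2]
tcp_rot: [2.763, -0.021, 1.658]
contact_force: [-0.4, -0.2, 0.2]
opening: 0.327
grasp_force: 0.0
```

Run:
```python
from h import *
did([-0.0974,0.0974,-1.5686,0.0695,-0.0005,0.0256])
```

```text
t 4.67 cmd [ 528.7 -214.8  103.2] meas [ 528.4 -214.6  102.2] rot err 0.0683 F [-0.4 -0.2  0.2] grip 0.0 open 27.9 q [-0.53  0.33  2.09  0.53  0.47 -1.05]
```

```bash
cat >> h.py <<'E'
def setrot():
    p,_=cmd(); r=R.from_euler('xyz',sensors.sense()['tcp_rot'])
    json.dump([p.tolist(),r.as_matrix().tolist()],open('cmd.json','w'))
E
python3 - <<'E'
from h import *
setrot(); t=tool(.152,-.384)*RZ
chain([(blk(-16.5,0,103.2),t)])
E
```

```text
row [-0.005   0.0047 -0.0679] [ 0. -0.  0.]
```

Call:
move_arm([
  [-0.005, 0.005, -0.068, 0, 0, 0, 0.028],
  [-0.005, 0.005, -0.068, 0, 0, 0, 0.028],
])

```text
clock: 4.92
eef_pos: [528.4, -214.8, 102.3]
tcp_rot: [2.758, -0.002, 1.716]
contact_force: [0.6, 0.5, 0.0]
opening: 0.335
grasp_force: 0.0
```

Run:
```python
from h import *
did([-0.005,0.005,-0.068,0,0,0])
e=R.from_euler('z',-.152).apply(sensors.sense()['eef_pos']-[545,-212.3,0]); print(e, (tool(.152,-.384)*RZ).as_euler('xyz'),sensors.sense()['tcp_rot'])
im,d=grab_frame('scene'); save('d.png',im,(340,150,440,230),6)
```

```text
t 4.92 cmd [ 528.7 -214.8  103.2] meas [ 528.4 -214.8  102.3] rot err 0.0071 F [0.6 0.5 0. ] grip 0.0 open 28.6 q [-0.53  0.33  2.09  0.54  0.47 -1.13]
[-1.67932580e+01  4.92869728e-02  1.02281905e+02] [2.75759265e+00 2.22044605e-16 1.72279633e+00] [ 2.75788887e+00 -2.46741493e-03  1.71628200e+00]
```

View pics/d.png

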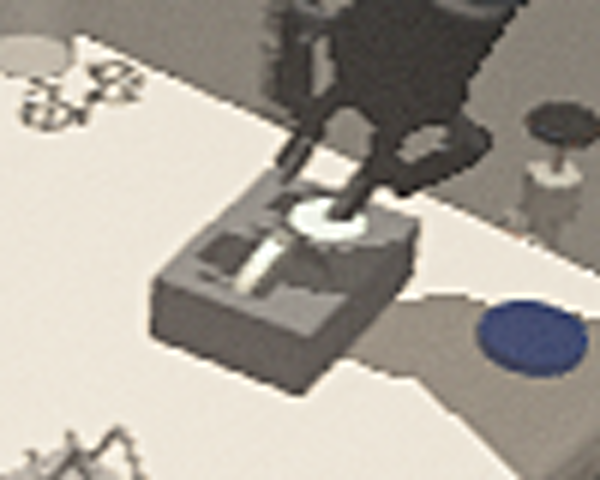

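The fingers, at about (290,165) and (345,210), straddle the disc plane, so I go down along it.

Call:
move_arm([
  [0, 0, 0, 0, 0, 0.02, 0.028],
  [0, 0, 0, 0, 0, 0.035, 0.028],
  [0, 0, 0, 0, 0, 0.045, 0.028],
  [0, 0, 0, 0, 0, 0.053, 0.028],
  [0, 0, 0, 0, 0, 0.059, 0.028],
  [0, 0, 0, 0, 0, 0.059, 0.028],
])

```text
clock: 5.72
eef_pos: [550.7, -211.6, 48.0]
tcp_rot: [2.757, -0.002, 1.717]
contact_force: [-0.8, -0.1, 0.4]
opening: 0.331
grasp_force: 0.0
```

Run:
```python
from h import *
did([0,0,0,0,0,.059])
a,_=grab_frame('scene');b,_=grab_frame('top')
a=a[160:220,345:415];b=b[185:245,375:445]
save('e.png',np.hstack([cv2.resize(x,(400,343),interpolation=cv2.INTER_CUBIC) for x in(a,b)]))
```

```text
t 5.72 cmd [ 550.6 -211.5   48.5] meas [ 550.7 -211.6   48. ] rot err 0.0062 F [-0.8 -0.1  0.4] grip 0.0 open 28.3 q [-0.5   0.45  2.08  0.68  0.37 -1.25]
```

View pics/e.png

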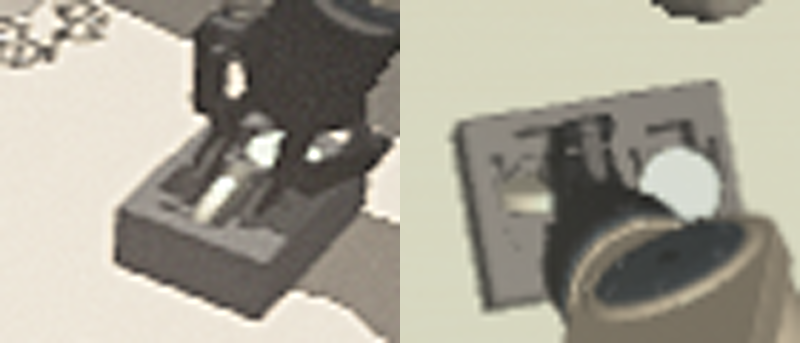

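The fingers stand on both sides of the raised edge, around (215,160) and (265,200), so I close.

Call:
move_arm([
  [0, 0, 0, 0, 0, 0, 0.015],
  [0, 0, 0, 0, 0, 0, 0.012],
  [0, 0, 0, 0, 0, 0, 0.008],
  [0, 0, 0, 0, 0, 0, 0.005],
  [0, 0, 0, 0, 0, 0, 0.005],
], grip_force=30)

```text
clock: 6.45
eef_pos: [550.8, -211.8, 48.4]
tcp_rot: [2.757, -0.001, 1.717]
contact_force: [0.9, -0.3, 2.2]
opening: 0.105
grasp_force: 31.1
```

Run:
```python
from h import *
did([0,0,0,0,0,0])
```

```text
t 6.45 cmd [ 550.6 -211.5   48.5] meas [ 550.8 -211.8   48.4] rot err 0.0062 F [ 0.9 -0.3  2.2] grip 31.1 open 9.0 q [-0.5   0.45  2.08  0.68  0.37 -1.25]
```

Call:
move_arm([
  [0, 0, 0, 0, 0, -0.004, 0.005],
  [0, 0, 0, 0, 0, -0.012, 0.005],
  [0, 0, 0, 0, 0, -0.025, 0.005],
  [0, 0, 0, 0, 0, -0.045, 0.005],
  [0, 0, 0, 0, 0, -0.065, 0.005],
  [0, 0, 0, 0, 0, -0.085, 0.005],
  [0, 0, 0, 0, 0, -0.085, 0.005],
])

```text
clock: 7.32
eef_pos: [519.1, -217.0, 128.8]
tcp_rot: [2.755, 0.0, 1.717]
contact_force: [0.8, -0.4, -0.3]
opening: 0.106
grasp_force: 31.0
```

```bash
cat >> h.py <<'E'
def disc_pts(box=110):
    s=sensors.sense(); p=s['eef_pos']; r=R.from_euler('xyz',s['tcp_rot']); out={}
    for n in('scene','top'):
        im,d=grab_frame(n); np.savez('k_'+n,im=im,d=d); P=cloud(n,d)
        T=r.inv().apply(P.reshape(-1,3)-p).reshape(P.shape)
        out[n]=(P,T,im.astype(int))
    return out
E
python3 - <<'E'
from h import *
did([0,0,0,0,0,-.085])
for n,(P,T,im) in disc_pts().items():
    s=(abs(T[:,:,0])<45)&(abs(T[:,:,1])<15)&(T[:,:,2]>-25)&(T[:,:,2]<60)&(im.min(2)>90)&(np.ptp(im,axis=2)<50)
    q=T[s]; print(n,len(q),q.min(0).round(1),q.max(0).round(1),np.percentile(q,[3,50,97],axis=0).round(1).tolist())
    for lo in range(-20,50,8):
        w=q[(q[:,2]>lo)&(q[:,2]<=lo+8)]
        if len(w): print('  z',lo,len(w),'x',w[:,0].min().round(1),w[:,0].max().round(1),'y',np.median(w[:,1]).round(1),w[:,1].min().round(1),w[:,1].max().round(1))
E
```

```text
t 7.33 cmd [ 519.1 -216.3  127.3] meas [ 519.1 -217.   128.8] rot err 0.0069 F [ 0.8 -0.4 -0.3] grip 31.0 open 9.1 q [-0.55  0.27  2.1   0.5   0.52 -1.1 ]
scene 75 [-21.4  -9.1 -23.4] [35.2 12.9 33.6] [[-9.6, -8.5, -21.2], [16.7, -0.6, -3.8], [32.0, 9.9, 31.6]]
  z -20 16 x -10.1 24.8 y 2.7 -8.9 10.1
  z -12 17 x 6.4 26.5 y 2.1 -9.1 11.6
  z -4 11 x 9.8 32.0 y -1.0 -3.9 12.9
  z 4 6 x 19.3 33.2 y -1.4 -4.6 4.9
  z 12 8 x 3.6 35.2 y -1.7 -5.2 3.5
  z 20 4 x 27.3 30.5 y -2.1 -4.7 0.1
  z 28 9 x -21.4 26.3 y -2.8 -5.7 3.4
top 69 [ -1.2  -5.8 -20.5] [30.8  7.6 46.3] [[1.9, -4.9, -14.4], [17.2, 2.3, 6.3], [30.6, 5.2, 40.5]]
  z -20 5 x 8.7 20.1 y -0.2 -4.2 5.2
  z -12 20 x 8.3 27.3 y -0.4 -5.8 4.6
  z -4 6 x 10.7 28.9 y 2.2 -5.2 3.9
  z 4 11 x 6.1 30.8 y 2.6 -4.5 7.6
  z 12 7 x 7.4 29.1 y 3.3 2.0 3.8
  z 20 8 x 1.8 30.5 y 2.9 1.1 5.9
  z 28 6 x 3.7 18.8 y 2.3 0.9 3.4
  z 36 4 x -1.2 14.8 y 3.7 1.9 3.9
  z 44 1 x 0.8 0.8 y 2.5 2.5 2.5
```

Run:
```python
from h import *
t=tool(-.127,-.4887)*RZ
d=np.array([.4695,0,-.8829]);ax=np.array([.8829,0,.4695]);c=np.array([0,0,48.])
chain([(rst(*(c-63.5*d+4*ax)),t),(rst(*(c-20.5*d+4*ax)),t)])
```

```text
row [-0.104  -0.1183  0.253 ] [ 0.2069 -0.0027  0.022 ]
row [0. 0. 0.] [0.    0.    0.043]
```

Call:
move_arm([
  [-0.026, -0.03, 0.063, 0.052, -0.0007, 0.0055, 0.005],
  [-0.052, -0.059, 0.126, 0.103, -0.0013, 0.011, 0.005],
  [-0.078, -0.089, 0.19, 0.155, -0.002, 0.0165, 0.005],
  [-0.104, -0.1183, 0.253, 0.19, -0.0027, 0.02, 0.005],
  [-0.104, -0.1183, 0.253, 0.2069, -0.0027, 0.022, 0.005],
  [-0.104, -0.1183, 0.253, 0.2069, -0.0027, 0.022, 0.005],
  [-0.104, -0.1183, 0.253, 0.2069, -0.0027, 0.022, 0.005],
])

```text
clock: 8.3
eef_pos: [494.2, -19.4, 104.9]
tcp_rot: [2.662, 0.007, 1.442]
contact_force: [0.5, -0.5, -0.1]
opening: 0.106
grasp_force: 31.0
```

Run:
```python
from h import *
did([-0.104,-0.1183,0.253,0.2069,-0.0027,0.022])
# disc and wires in the rest frame
Q=R.from_euler('z',.127)
for n,(P,T,im) in disc_pts().items():
    B=Q.apply(P.reshape(-1,3)-[519.5,-14.3,0]).reshape(P.shape)
    s=(abs(T[:,:,0])<45)&(abs(T[:,:,1])<15)&(T[:,:,2]>-2)&(T[:,:,2]<60)&(im.min(2)>90)
    w=B[s];t=T[s]; print(n,len(w),'disc rest-frame',np.percentile(w,[2,50,98],axis=0).round(1).tolist(),'tool x',t[:,0].min(),t[:,0].max(), 'tool y med',np.median(t[:,1]))
    s=(abs(B[:,:,0])<50)&(abs(B[:,:,1])<24)&(B[:,:,2]>12)&(B[:,:,2]<60)
    w=B[s&(im.max(2)<170)]; print('  wires',w[np.lexsort((w[:,0],w[:,1]>0))].round(0).astype(int).tolist())
```

```text
t 8.3 cmd [493.4 -10.9 106. ] meas [494.2 -19.4 104.9] rot err 0.0113 F [ 0.5 -0.5 -0.1] grip 31.0 open 9.1 q [ 0.    0.19  2.35 -0.52  0.14  0.63]
scene 60 disc rest-frame [[-27.1, -22.2, 53.0], [-17.9, 9.2, 84.1], [-9.0, 22.9, 106.6]] tool x -15.790871870769418 31.60158519757179 tool y med -4.796590466194439
  wires [[-37, -14, 15], [-36, -14, 23], [-36, -15, 18], [-36, -11, 20], [-34, -12, 23], [-33, -12, 26], [-30, -16, 30], [-29, -16, 25], [-29, -12, 32], [-29, -12, 27], [-28, -4, 35], [-27, -14, 33], [-26, -10, 30], [-26, -14, 36], [-24, -11, 45], [-24, -4, 28], [-24, 0, 26], [-23, 0, 30], [-23, -13, 35], [-23, -13, 39], [-22, -14, 30], [-19, -11, 46], [-17, -13, 48], [-16, -13, 51], [-14, -11, 59], [-12, -13, 52], [-9, -12, 51], [-8, -13, 54], [-6, -10, 46], [-4, -12, 48], [-1, -12, 38], [0, -12, 41], [3, -11, 32], [3, -11, 36], [23, -13, 22], [26, -11, 29], [-42, 16, 13], [-39, 18, 17], [-37, 16, 18], [-33, 13, 23], [-33, 13, 26], [-30, 14, 21], [-29, 18, 35], [-29, 13, 24], [-28, 12, 27], [-26, 7, 32], [-25, 14, 38], [-23, 13, 41], [-23, 18, 47], [-20, 15, 52], [-19, 14, 47]
[... 282 characters left out ...]
[17, 14, 19], [24, 17, 33], [24, 17, 28]]
top 56 disc rest-frame [[-27.2, -40.2, 69.9], [-14.9, 3.6, 94.7], [-2.2, 19.7, 107.2]] tool x -32.280478964997876 28.387048158000933 tool y med 3.46307581375111
  wires [[15, -16, 27], [17, -19, 16], [18, -16, 25], [20, -19, 19], [22, -15, 24], [22, -18, 25], [25, -18, 28], [25, -15, 23], [27, -17, 33], [36, -17, 16], [-38, 9, 20], [-38, 12, 15], [-35, 10, 25], [-35, 13, 19], [-32, 13, 21], [-32, 16, 16], [-32, 10, 23], [-30, 11, 34], [-27, 11, 37], [-26, 8, 33], [0, 11, 43], [4, 11, 38], [8, 12, 31], [12, 9, 27], [12, 12, 21], [16, 12, 18], [16, 9, 18], [19, 10, 23], [19, 13, 20], [21, 10, 31], [21, 13, 26], [25, 13, 23], [25, 10, 25], [27, 11, 33]]
```

```bash
cat > fk.py <<'E'
from h import *
from scipy.optimize import least_squares
D=[([-1.11340,.35357,1.63406,0,1.15525,-.0024],[277.15,-559.69,230.64],[-3.1403,0,.4598]),
([-.43,.48,1.96,.3,.5,.75],[575.8,-208.5,51.3],[3.141,-.259,.151]),
([-.43,.52,1.97,.33,.45,.71],[575.4,-209,26],[3.139,-.262,.152]),
([-.58,.26,2.14,.32,.57,.58],[453.9,-226,108.9],[3.141,-.259,.154]),
([-.53,.33,2.09,.54,.47,-1.13],[528.4,-214.8,102.3],[2.758,-.002,1.716]),
([-.5,.45,2.08,.68,.37,-1.25],[550.7,-211.6,48],[2.757,-.002,1.717]),
([-.55,.27,2.1,.5,.52,-1.1],[519.1,-217,128.8],[2.755,0,1.717]),
([0,.19,2.35,-.52,.14,.63],[494.2,-19.4,104.9],[2.662,.007,1.442])]
s=sensors.sense(); D.append((list(s['qpos']),list(s['eef_pos']),list(s['tcp_rot'])))
Ry=lambda a:R.from_euler('y',a);Rz=lambda a:R.from_euler('z',a)
def fk(q,L):
    a1,d1,L2,L3,a3,Lt,o6=L
    W=Rz(q[0])*Ry(q[1]+q[2]); r=W*Rz(q[3])*Ry(q[4])*Rz(q[5]+o6)
    p=Rz(q[0]).apply([a1,0,d1])+ (Rz(q[0])*Ry(q[1])).apply([0,0,L2])+W.apply([a3,0,L3])+r.apply([0,0,Lt])
    return p,r
def res(L):
    o=[]
    for q,p,e in D:
        P,r=fk(q,L); o+=list((P-p)/5); o+=list((r.inv()*R.from_euler('xyz',e)).as_rotvec()*20)
    return o
f=least_squares(res,[0,300,500,500,0,250,np.pi]); L=f.x
def ik(p,r,q0):
    lo=np.array([-2.63,-.92,.06,-1.3,0,-3.02]);hi=np.array([2.63,2.1,2.66,4.44,2.69,3.02])
    def g(q):
        P,rr=fk(q,L); return np.r_[(P-p)/50,(rr.inv()*r).as_rotvec()]
    s=least_squares(g,np.clip(q0,lo+.01,hi-.01),bounds=(lo,hi)); return s.x.round(2),round(2*s.cost,5)
if __name__=='__main__':
    print(L.round(3),f.cost,np.abs(f.fun).max())
    q=np.array(D[-1][0])
    d0=np.array([.4695,0,-.8829])
    for deg in(0,10,16,20,24,28):
        a=-np.radians(deg); d=np.array([np.sin(-a),0,-np.cos(a)])
        for dist in(63.5,13.5):
            p=rst(*(np.array([0,0,48.])-dist*d)); t=tool(-.127,a)*RZ
            print(deg,dist,ik(p,t,q),ik(p,t,[0,.3,2.3,3.14,.2,-2.4]))
E
python3 fk.py
```

```text
[ -6.28  306.052 568.79  502.613  61.102 348.873   1.569] 1.7878810889083627 0.9579063807290318
0 63.5 (array([-0.03,  0.35,  1.96, -0.  ,  0.84,  0.1 ]), np.float64(0.0)) (array([-0.03,  0.35,  1.96, -0.  ,  0.84,  0.1 ]), np.float64(0.0))
0 13.5 (array([-0.03,  0.42,  1.98, -0.  ,  0.73,  0.1 ]), np.float64(0.0)) (array([-0.03,  0.42,  1.98, -0.  ,  0.73,  0.1 ]), np.float64(0.0))
10 63.5 (array([-0.01,  0.26,  2.11, -0.04,  0.6 ,  0.14]), np.float64(0.0)) (array([-0.01,  0.26,  2.11, -0.04,  0.6 ,  0.14]), np.float64(0.0))
10 13.5 (array([-0.01,  0.36,  2.11, -0.04,  0.49,  0.15]), np.float64(0.0)) (array([-0.01,  0.36,  2.11, -0.04,  0.49,  0.15]), np.float64(0.0))
16 63.5 (array([ 0.  ,  0.22,  2.19, -0.08,  0.45,  0.2 ]), np.float64(0.0)) (array([ 0.  ,  0.22,  2.19, -0.08,  0.45,  0.2 ]), np.float64(0.0))
16 13.5 (array([-0.  ,  0.34,  2.19, -0.1 ,  0.34,  0.22]), np.float64(0.0)) (array([-0.  ,  0.34,  2.19, -0.1 ,  0.34,  0.22]), np.float64(0.0))
20 63.5 (array([ 0.01,  0.2 ,  2.25, -0.14,  0.34,  0.26]), np.float64(0.0)) (array([-0.02,  0.2 ,  2.4 ,  1.62,  0.  , -1.52]), np.float64(0.04321))
20 13.5 (array([ 0.  ,  0.33,  2.24, -0.2 ,  0.23,  0.32]), np.float64(0.0)) (array([ 0.  ,  0.33,  2.24, -0.2 ,  0.23,  0.32]), np.float64(0.0))
24 63.5 (array([ 0.02,  0.19,  2.31, -0.26,  0.23,  0.39]), np.float64(0.0)) (array([-0.02,  0.19,  2.4 ,  1.53,  0.  , -1.43]), np.float64(0.01899))
24 13.5 (array([ 0.01,  0.33,  2.29, -0.48,  0.12,  0.61]), np.float64(0.0)) (array([-0.03,  0.33,  2.34,  2.67,  0.  , -2.57]), np.float64(0.00534))
28 63.5 (array([ 0.03,  0.19,  2.37, -0.63,  0.13,  0.77]), np.float64(0.0)) (array([-0.02,  0.19,  2.41,  2.47,  0.  , -2.37]), np.float64(0.00567))
28 13.5 (array([ 0.02,  0.33,  2.33, -1.3 ,  0.07,  1.43]), np.float64(0.00036)) (array([-0.03,  0.33,  2.34,  2.82,  0.  , -2.73]), np.float64(0.00232))
```

```bash
cat >> h.py <<'E'
def setpose(dz=1.0):
    s=sensors.sense(); json.dump([(s['eef_pos']+[0,0,dz]).tolist(),R.from_euler('xyz',s['tcp_rot']).as_matrix().tolist()],open('cmd.json','w'))
E
python3 - <<'E'
from h import *
setpose()
t=tool(-.127,-.419)*RZ
d=np.array([.4067,0,-.9135]);ax=np.array([.9135,0,.4067]);c=np.array([2.2,0,48.65])+2.5*ax
chain([(rst(*(c-63.5*d)),t),(rst(*(c-20.5*d)),t),(rst(*(c-13.5*d)),t)])
import fk
for a in(.2,.35,.5,.7,.9,1.08): # regrasp
    dd=-np.array([np.sin(a),0,np.cos(a)]); p=rst(*(np.array([0,0,48.])+8*dd))
    b=a-1.082; ps=np.array([442.5,239,55])+R.from_euler('z',-.286).apply(-8*np.array([np.sin(b),0,np.cos(b)]))
    print(a,fk.ik(p,tool(-.127,a),[0,.3,1.9,0,1,.1]),fk.ik(ps,tool(-.286,b),[.5,.3,1.9,0,.5,0]))
E
```

```text
row [0.06   0.0064 0.0026] [ 0.0078  0.0041 -0.0001]
row [0. 0. 0.] [-0.    -0.     0.043]
row [0. 0. 0.] [ 0.    -0.     0.007]
0.2 (array([-0.04,  0.55,  1.85,  0.02,  0.95,  1.65]), np.float64(0.0)) (array([0.48, 0.34, 2.34, 0.37, 0.  , 1.83]), np.float64(0.3826))
0.35 (array([-0.05,  0.62,  1.74,  0.03,  1.13,  1.64]), np.float64(0.0)) (array([0.49, 0.35, 2.34, 0.06, 0.  , 2.16]), np.float64(0.24811))
0.5 (array([-0.05,  0.7 ,  1.63,  0.04,  1.3 ,  1.63]), np.float64(0.0)) (array([0.49, 0.35, 2.34, 0.32, 0.  , 1.93]), np.float64(0.1558))
0.7 (array([-0.06,  0.82,  1.49,  0.05,  1.53,  1.62]), np.float64(0.0)) (array([ 0.66,  0.39,  2.17, -0.59,  0.46,  3.02]), np.float64(0.00498))
0.9 (array([-0.06,  0.94,  1.36,  0.05,  1.74,  1.62]), np.float64(0.0)) (array([ 0.59,  0.39,  2.11, -0.28,  0.53,  2.68]), np.float64(0.0))
1.08 (array([-0.06,  1.05,  1.26,  0.06,  1.92,  1.62]), np.float64(0.0)) (array([ 0.5 ,  0.43,  2.02, -0.  ,  0.69,  2.36]), np.float64(0.0))
```

Call:
move_arm([
  [0.03, 0.0032, 0.0013, 0.004, 0.002, 0, 0.005],
  [0.06, 0.0064, 0.0026, 0.0078, 0.0041, 0, 0.005],
  [0.06, 0.0064, 0.0026, 0.0078, 0.0041, 0, 0.005],
  [0.06, 0.0064, 0.0026, 0.0078, 0.0041, 0, 0.005],
  [0.06, 0.0064, 0.0026, 0.0078, 0.0041, 0, 0.005],
])

```text
clock: 9.02
eef_pos: [498.7, -13.3, 107.3]
tcp_rot: [2.721, 0.001, 1.442]
contact_force: [0.1, -0.4, -0.5]
opening: 0.106
grasp_force: 30.9
```

Run:
```python
from h import *
did([0.06,0.0064,0.0026,0.0078,0.0041,0])
t=tool(-.127,-.419)*RZ
d=np.array([.4067,0,-.9135]);ax=np.array([.9135,0,.4067]);c=np.array([2.2,0,48.65])+2.5*ax
s=sensors.sense(); print(rst(*(c-63.5*d)), R.from_euler('z',.127).apply(s['eef_pos']-rst(0,0,0)), (R.from_euler('xyz',s['tcp_rot']).inv()*t).as_rotvec())
# clearance of the hand axis for the regrasp
P=np.vstack([cloud(n,np.load(f'f_{n}.npz')['d']).reshape(-1,3) for n in('top','scene')]); P=P[(P[:,0]>600)&(P[:,2]>15)&(abs(P[:,1]+20)<200)]
for a in(.2,.35,.5,.6,.7,.8,.9):
    u=R.from_euler('z',-.127).apply([np.sin(a),0,np.cos(a)]); o=rst(0,0,48)-8*u
    s=(P-o)@u; dist=np.linalg.norm(P-o-s[:,None]*u,axis=1); k=(s>40)&(s<430)
    if k.any(): i=np.argsort(dist[k])[5]; print(a,dist[k][i].round(),s[k][i].round(),P[k][i].round())
```

```text
t 9.03 cmd [498.4 -11.6 107.6] meas [498.7 -13.3 107.3] rot err 0.0019 F [ 0.1 -0.4 -0.5] grip 30.9 open 9.1 q [ 0.01  0.2   2.3  -0.25  0.23  0.37]
[498.33017893 -11.59688422 107.674     ] [-20.75533018  -1.62153691 107.27317257] [ 0.0012185   0.00116506 -0.00096985]
0.2 106.0 427.0 [705. -41. 438.]
0.35 48.0 424.0 [703. -49. 422.]
0.5 3.0 418.0 [712. -39. 409.]
0.6 2.0 413.0 [744. -42. 383.]
0.7 6.0 334.0 [731. -45. 295.]
0.8 2.0 334.0 [750. -46. 276.]
0.9 6.0 287.0 [734. -47. 224.]
```

```bash
cat > srch.py <<'E'
from h import *
import fk
P=np.vstack([cloud(n,np.load(f'f_{n}.npz')['d']).reshape(-1,3) for n in('top','scene')])
P=P[(P[:,0]>560)&(P[:,2]>15)&(P[:,0]<950)&(abs(P[:,1]+20)<350)]
def seg(A,B,rad):
    u=B-A;l=np.linalg.norm(u);u=u/l; s=np.clip((P-A)@u,0,l); return np.sort(np.linalg.norm(P-A-s[:,None]*u,axis=1)-rad)[4]
Q=R.from_euler('z',-.127)
e1=Q.apply([-.4695,0,.8829]);e2=Q.apply([0,1,0]);ax=Q.apply([.8829,0,.4695])
def pose(b,psi,dep=8):
    g=np.cos(psi)*e2+np.sin(psi)*e1; m=np.cos(psi)*e1-np.sin(psi)*e2
    u=np.cos(b)*ax+np.sin(b)*m; z=-u; y=g; x=np.cross(y,z)   # half-turn twin: y=g
    return rst(0,0,48)+dep*z, R.from_matrix(np.c_[x,y,z]),u
if __name__=='__main__':
  for b in(.3,.4,.5,.6,.7):
    for ps in(0,-15,-30,-45,-60):
        p,r,u=pose(b,np.radians(ps)); q,c=fk.ik(p,r,[0,.7,1.6,.1,1.3,-1.5])
        w=p+349*u
        W=(R.from_euler('z',q[0])*R.from_euler('y',q[1]+q[2])); elb=w-W.apply([0,0,fk.L[3]])
        print(b,ps,'c',c,q,'hand',seg(p+70*u,p+250*u,50).round(),'wrist',seg(p+250*u,w,55).round(),'arm',seg(w,w+(elb-w)*.6,60).round(),w.round())
  for b in(.3,.4,.5,.6,.7):
    r=tool(-.286,-b)*R.from_euler('z',np.pi); u=-r.apply([0,0,1]); p=np.array([442.5,239,55])-8*u
    print('seat',b,fk.ik(p,r,[.5,.3,1.9,0,.5,-.5]),fk.ik(p,r,[.5,.3,2.2,3.1,.1,-.5+.0]))
E
python3 srch.py
```

```text
0.3 0 c 0.0 [-0.06  0.87  1.44  0.05  1.61 -1.52] hand -12.0 wrist -53.0 arm -52.0 [758. -45. 290.]
0.3 -15 c 0.0 [-0.02  0.88  1.43 -0.    1.63 -1.25] hand -4.0 wrist -36.0 arm -31.0 [763. -19. 287.]
0.3 -30 c 0.0 [ 0.01  0.9   1.41 -0.05  1.66 -0.98] hand 7.0 wrist -14.0 arm -18.0 [771.   4. 278.]
0.3 -45 c 0.0 [ 0.03  0.93  1.38 -0.09  1.72 -0.72] hand 16.0 wrist 8.0 arm -16.0 [781.  24. 264.]
0.3 -60 c 0.0 [ 0.05  0.97  1.34 -0.12  1.78 -0.46] hand 23.0 wrist 18.0 arm -9.0 [792.  39. 245.]
0.4 0 c 0.0 [-0.06  0.81  1.51  0.04  1.51 -1.52] hand -1.0 wrist -46.0 arm -49.0 [733. -42. 313.]
0.4 -15 c 0.0 [-0.01  0.82  1.49 -0.03  1.53 -1.24] hand 9.0 wrist -21.0 arm -19.0 [739.  -8. 309.]
0.4 -30 c 0.0 [ 0.03  0.85  1.46 -0.09  1.58 -0.96] hand 23.0 wrist 3.0 arm -20.0 [749.  23. 297.]
0.4 -45 c 0.0 [ 0.06  0.89  1.42 -0.14  1.65 -0.7 ] hand 37.0 wrist 24.0 arm -9.0 [763.  49. 278.]
0.4 -60 c 0.0 [ 0.09  0.94  1.38 -0.18  1.73 -0.45] hand 35.0 wrist 35.0 arm 2.0 [778.  69. 254.]
0.5 0 c 0.0 [-0.05  0.75  1.57  0.04  1.4  -1.51] hand 12.0 wrist -30.0 arm -35.0 [705. -38. 333.]
0.5 -15
[... 1405 characters left out ...]
2.16, -0.55,  0.47, -0.14]), np.float64(0.0)) (array([0.61, 0.37, 2.36, 4.44, 0.18, 1.1 ]), np.float64(0.07761))
seat 0.4 (array([ 0.72,  0.39,  2.21, -0.84,  0.46,  0.18]), np.float64(0.0)) (array([0.68, 0.38, 2.36, 4.44, 0.29, 1.14]), np.float64(0.05385))
seat 0.5 (array([ 0.78,  0.41,  2.24, -1.11,  0.49,  0.51]), np.float64(0.0)) (array([0.75, 0.41, 2.37, 4.44, 0.4 , 1.19]), np.float64(0.03625))
seat 0.6 (array([ 0.85,  0.44,  2.26, -1.3 ,  0.56,  0.75]), np.float64(0.00013)) (array([0.82, 0.45, 2.37, 4.44, 0.51, 1.25]), np.float64(0.02387))
seat 0.7 (array([ 0.9 ,  0.48,  2.25, -1.3 ,  0.65,  0.81]), np.float64(0.00562)) (array([0.89, 0.49, 2.38, 4.44, 0.63, 1.32]), np.float64(0.01569))
```

Call:
move_arm([
  [0, 0, 0, 0, 0, 0.01, 0.005],
  [0, 0, 0, 0, 0, 0.022, 0.005],
  [0, 0, 0, 0, 0, 0.032, 0.005],
  [0, 0, 0, 0, 0, 0.04, 0.005],
  [0, 0, 0, 0, 0, 0.043, 0.005],
  [0, 0, 0, 0, 0, 0.043, 0.005],
])

```text
clock: 9.78
eef_pos: [516.5, -15.3, 67.9]
tcp_rot: [2.722, 0.0, 1.442]
contact_force: [0.7, 0.7, 0.4]
opening: 0.112
grasp_force: 30.9
```

Run:
```python
from h import *
did([0,0,0,0,0,.043])
s=sensors.sense(); print(R.from_euler('z',.127).apply(s['eef_pos']-rst(0,0,0)))
# hand radius profile from last frames at pose of clock 8.3
p=np.array([494.2,-19.4,104.9]); r=R.from_euler('xyz',[2.662,.007,1.442])
for n in('top','scene'):
    T=r.inv().apply(cloud(n,np.load(f'k_{n}.npz')['d']).reshape(-1,3)-p); rad=np.hypot(T[:,0],T[:,1])
    for lo in range(40,460,40):
        k=(-T[:,2]>lo)&(-T[:,2]<lo+40)&(rad<110); print(n,lo,k.sum(),np.percentile(rad[k],[50,95,100]).round() if k.any() else '')
import srch
for b in(.6,.65,.7):
    pp,_,u=srch.pose(b,0,10); s=(srch.P-pp)@u; dd=np.linalg.norm(srch.P-pp-s[:,None]*u,axis=1); k=(s>60)&(s<420); i=np.argsort(dd[k])[[2,8,20,60]]; print(b,dd[k][i].round(),s[k][i].round(),srch.P[k][i].round().tolist())
```

```text
t 9.78 cmd [515.7 -13.8  68.3] meas [516.5 -15.3  67.9] rot err 0.0018 F [0.7 0.7 0.4] grip 30.9 open 9.6 q [ 0.    0.31  2.29 -0.41  0.13  0.53]
[-2.8375567  -1.38556347 67.93788525]
top 40 25 [24. 34. 37.]
top 80 108 [47. 62. 63.]
top 120 120 [36. 38. 39.]
top 160 131 [37. 40. 42.]
top 200 189 [38. 40. 41.]
top 240 170 [38. 44. 52.]
top 280 121 [38. 64. 68.]
top 320 391 [64. 73. 76.]
top 360 1429 [39. 70. 81.]
top 400 475 [61. 74. 83.]
top 440 443 [61. 76. 85.]
scene 40 211 [28. 47. 55.]
scene 80 299 [40. 61. 64.]
scene 120 191 [37. 39. 40.]
scene 160 251 [38. 41. 43.]
scene 200 308 [39. 41. 43.]
scene 240 276 [40. 45. 53.]
scene 280 166 [66. 71. 74.]
scene 320 619 [70. 76. 79.]
scene 360 961 [65. 75. 80.]
scene 400 876 [63. 78. 83.]
scene 440 898 [63. 81. 88.]
0.6 [ 7. 12. 17. 26.] [418. 420. 416. 404.] [[709.0, -45.0, 408.0], [710.0, -50.0, 410.0], [721.0, -40.0, 400.0], [723.0, -46.0, 385.0]]
0.65 [25. 26. 29. 44.] [418. 417. 415. 412.] [[705.0, -53.0, 410.0], [705.0, -55.0, 409.0], [713.0, -45.0, 404.0], [725.0, -44.0, 394.0]]
0.7 [41. 43. 46. 58.] [417. 417. 418. 407.] [[701.0, -57.0, 412.0], [701.0, -59.0, 412.0], [701.0, -64.0, 412.0], [718.0, -49.0, 395.0]]
```

Run:
```python
from h import *
import fk
H=R.from_euler('z',.286)
for n in('top','scene'):
    P=H.apply(cloud(n,np.load(f'f_{n}.npz')['d']).reshape(-1,3)-[442.5,239,0]); k=(P[:,0]<-30)&(P[:,0]>-75)&(abs(P[:,1])<22)&(P[:,2]>12)
    w=P[k]; print(n,w[np.argsort(w[:,0])].round(0).astype(int).tolist())
for b in(.5,.6,.7,.8,.9):
  for dy in(0,-.15,-.3):
    # lean toward holder -y: tool frame 'x' axis azimuth = +y of holder
    r0=tool(-.286+np.pi/2+dy,-b); o=[]
    for k in(0,np.pi):
        r=r0*R.from_euler('z',k); u=-r.apply([0,0,1]); p=np.array([442.5,239,55])-8*u
        o.append(fk.ik(p,r,[.3,.4,2.1,.9,.5,.5-k])); 
    print('seat',b,dy,*o)
```

```text
top [[-51, 2, 42], [-50, -10, 34], [-50, -2, 44], [-50, 8, 46], [-50, -14, 42], [-49, -4, 42], [-49, 6, 41], [-48, -7, 38], [-48, 3, 37], [-48, -9, 30], [-47, 1, 30], [-46, -1, 28], [-46, 8, 30], [-46, -5, 30], [-45, -8, 33], [-44, 2, 31], [-43, -1, 31], [-43, -5, 36], [-42, -7, 30], [-41, 2, 36], [-41, -9, 26], [-40, -1, 37], [-40, 12, 14], [-40, -3, 33], [-39, 19, 13], [-39, -7, 34], [-38, 4, 27], [-38, -9, 34], [-38, 1, 33], [-37, -3, 37], [-36, -13, 15], [-36, -5, 27], [-35, 7, 12], [-35, -16, 12], [-35, -8, 34], [-35, 2, 28], [-34, -19, 12], [-34, -1, 30], [-33, -22, 12], [-33, 21, 14], [-33, -4, 31], [-32, -15, 13], [-32, -7, 31], [-32, 2, 34], [-31, -18, 13], [-31, 0, 29], [-30, 12, 13], [-30, -11, 16]]
scene [[-57, -2, 21], [-56, 13, 33], [-56, 7, 37], [-56, 4, 27], [-55, -6, 18], [-55, -3, 23], [-55, 12, 19], [-55, -6, 40], [-55, -9, 35], [-55, 9, 33], [-55, -12, 25], [-55, 12, 34], [-55, 3, 13], [-55, 15, 28], [-54, 6, 15], [-54, 0, 35], [-54, 0, 27], [-54, -12, 32], [-54, 12, 26], [-54, 12, 22], [-54, -6, 32], [-54, 0, 39], [-54, 3, 33], [-54, -4, 13], [-54, -10, 22], [-54
[... 2572 characters left out ...]
0.0)) (array([ 0.33,  0.37,  2.24,  0.82,  0.35, -3.02]), np.float64(0.18307))
seat 0.8 -0.3 (array([ 0.11,  0.53,  2.44,  2.11,  0.7 , -1.36]), np.float64(0.0)) (array([ 0.36,  0.36,  2.28,  0.95,  0.26, -3.02]), np.float64(0.15723))
seat 0.9 0 (array([-0.05,  0.61,  2.32,  1.64,  0.87, -1.3 ]), np.float64(0.0)) (array([ 0.31,  0.38,  2.2 ,  0.73,  0.43, -3.02]), np.float64(0.31364))
seat 0.9 -0.15 (array([-0.01,  0.61,  2.39,  1.89,  0.85, -1.4 ]), np.float64(0.0)) (array([ 0.33,  0.37,  2.24,  0.84,  0.35, -3.02]), np.float64(0.27409))
seat 0.9 -0.3 (array([ 0.06,  0.61,  2.46,  2.16,  0.86, -1.49]), np.float64(0.0)) (array([ 0.36,  0.35,  2.28,  0.97,  0.25, -3.02]), np.float64(0.24331))
```

Call:
move_arm([
  [0, 0, 0, 0, 0, 0.0015, 0.005],
  [0, 0, 0, 0, 0, 0.003, 0.005],
  [0, 0, 0, 0, 0, 0.004, 0.005],
  [0, 0, 0, 0, 0, 0.004, 0.005],
])

```text
clock: 10.28
eef_pos: [518.3, -15.5, 64.8]
tcp_rot: [2.721, 0.0, 1.442]
contact_force: [0.7, -0.6, -1.0]
opening: 0.107
grasp_force: 30.9
```

Run:
```python
from h import *
did([0,0,0,0,0,.004]); s=sensors.sense(); print(R.from_euler('z',.127).apply(s['eef_pos']-rst(0,0,0)),s['wrist_torque'].round(2))
for n,(P,T,im) in disc_pts().items():
    k=(abs(T[:,:,0])<45)&(abs(T[:,:,1])<12)&(T[:,:,2]>-25)&(T[:,:,2]<60)&(im.min(2)>100)
    B=R.from_euler('z',.127).apply(P[k]-rst(0,0,0)); t=T[k]
    print(n,np.percentile(t,[2,50,98],axis=0).round(1).tolist())
    print(np.c_[t,B][::4].round(0).astype(int).tolist())
```

```text
t 10.28 cmd [517.3 -14.   64.7] meas [518.3 -15.5  64.8] rot err 0.0024 F [ 0.7 -0.6 -1. ] grip 30.9 open 9.1 q [ 0.    0.32  2.29 -0.44  0.13  0.56]
[-1.01042527 -1.34260568 64.77661518] [0.04 0.27 0.02]
scene [[-16.6, -11.7, -19.9], [17.3, -3.8, 8.0], [31.0, 6.7, 59.6]]
[[9, 10, -20, 0, 8, 87], [2, 4, -12, -2, 1, 77], [13, 3, -15, -4, 11, 79], [14, 3, -10, -2, 13, 75], [21, 4, -8, 0, 20, 74], [14, -4, -14, -10, 12, 76], [20, 0, -8, -4, 19, 72], [23, 3, 0, 1, 22, 65], [27, 5, 8, 7, 25, 60], [22, -5, -4, -7, 21, 66], [9, -10, -2, -11, 8, 62], [28, -1, 4, 0, 27, 61], [11, -4, 11, 0, 10, 53], [-15, -4, 32, 8, -16, 34], [29, -3, 7, -1, 28, 58], [10, -5, 17, 1, 8, 47], [31, 4, 21, 11, 29, 47], [22, -4, 15, 1, 21, 49], [32, -5, 13, 0, 31, 51], [-8, -3, 47, 15, -10, 20], [31, -6, 18, 1, 30, 46], [23, -4, 35, 10, 21, 32], [15, -5, 45, 13, 14, 21], [15, -10, 44, 8, 14, 20], [5, -10, 58, 14, 4, 8]]
top [[-32.6, -3.7, -11.6], [14.9, 3.5, 2.5], [27.7, 6.8, 56.5]]
[[21, 5, 60, 28, 20, 12], [11, 3, 49, 22, 10, 22], [14, 5, 33, 17, 13, 37], [17, 4, 23, 12, 16, 45], [20, 5, 10, 7, 18, 58], [29, 1, 8, 3, 27, 57], [17, 4, 3, 4, 15, 63], [-33, 4, 24, 12, -34, 45], [19, 4, -10, -1, 18, 76], [-26, 3, 12, 7, -28, 55], [22, 0, -6, -4, 21, 70], [-23, 2, 3, 2, -25, 63], [22, -3, -8, -7, 20, 71], [-20, 3, -10, -2, -22, 75], [-33, -2, 11, 2, -35, 54], [-30, -3, 3, -3, -32, 61]]
```

Call:
move_arm([
  [0, 0, 0, 0, 0, 0.001, 0.005],
  [0, 0, 0, 0, 0, 0.002, 0.005],
  [0, 0, 0, 0, 0, 0.003, 0.005],
  [0, 0, 0, 0, 0, 0.003, 0.005],
])

```text
clock: 10.88
eef_pos: [519.5, -15.7, 62.2]
tcp_rot: [2.721, 0.0, 1.442]
contact_force: [-3.5, 0.8, 6.9]
opening: 0.11
grasp_force: 32.1
```

Call:
move_arm([
  [0, 0, 0, 0, 0, 0.001, 0.005],
  [0, 0, 0, 0, 0, 0.001, 0.005],
])

```text
clock: 11.12
eef_pos: [519.8, -15.6, 61.8]
tcp_rot: [2.72, 0.0, 1.442]
contact_force: [-10.2, 3.4, 19.0]
opening: 0.105
grasp_force: 34.1
```

Call:
move_arm([
  [0, 0, 0, 0, 0, 0.001, 0.005],
  [0, 0, 0, 0, 0, 0.001, 0.005],
])

```text
clock: 11.38
eef_pos: [520.1, -15.5, 61.5]
tcp_rot: [2.719, 0.0, 1.443]
contact_force: [-17.5, 6.2, 33.1]
opening: 0.106
grasp_force: 36.3
```

Call:
move_arm([
  [0, 0, 0, 0, 0, -0.0022, 0.005],
  [0, 0, 0, 0, 0, -0.0022, 0.005],
  [0, 0, 0, 0, -0.0015, -0.0022, 0.005],
  [0, 0, 0, 0, -0.0015, -0.0022, 0.005],
])

```text
clock: 11.88
eef_pos: [518.8, -15.4, 61.8]
tcp_rot: [2.72, -0.0, 1.442]
contact_force: [0.9, 0.6, 4.3]
opening: 0.111
grasp_force: 31.5
```

Call:
move_arm([
  [0, 0, 0, 0, -0.001, 0, 0.005],
  [0, 0, 0, 0, -0.0015, 0, 0.005],
  [0, 0, 0, 0, -0.0015, 0, 0.005],
])

```text
clock: 12.25
eef_pos: [518.2, -15.2, 61.7]
tcp_rot: [2.718, -0.0, 1.443]
contact_force: [5.0, -1.4, 2.7]
opening: 0.107
grasp_force: 31.4
```

Run:
```python
from h import *
did([0,0,0,0,0,.005]); did([0,0,0,0,-.0015,-.0022]); did([0,0,0,0,-.0015,0])
s=sensors.sense(); print(R.from_euler('z',.127).apply(s['eef_pos']-rst(0,0,0)),s['wrist_torque'].round(2))
```

```text
t 12.25 cmd [519.4 -14.3  60.1] meas [518.2 -15.2  61.7] rot err 0.0046 F [ 5.  -1.4  2.7] grip 31.4 open 9.1 q [ 0.    0.33  2.29 -0.49  0.11  0.6 ]
t 12.25 cmd [517.1 -14.   61.5] meas [518.2 -15.2  61.7] rot err 0.0046 F [ 5.  -1.4  2.7] grip 31.4 open 9.1 q [ 0.    0.33  2.29 -0.49  0.11  0.6 ]
t 12.25 cmd [515.7 -13.8  60.9] meas [518.2 -15.2  61.7] rot err 0.0046 F [ 5.  -1.4  2.7] grip 31.4 open 9.1 q [ 0.    0.33  2.29 -0.49  0.11  0.6 ]
[-1.18624993 -1.08147031 61.6756434 ] [-0.39 -1.15 -0.  ]
```

Call:
move_arm([
  [0, 0, 0, 0, 0, 0, 0.012],
  [0, 0, 0, 0, 0, 0, 0.015],
  [0, 0, 0, 0, 0, 0, 0.018],
  [0, 0, 0, 0, 0, 0, 0.022],
  [0, 0, 0, 0, 0, 0, 0.026],
  [0, 0, 0, 0, 0, 0, 0.03],
  [0, 0, 0, 0, 0, 0, 0.03],
])

```text
clock: 13.12
eef_pos: [516.8, -15.3, 61.0]
tcp_rot: [2.721, 0.0, 1.442]
contact_force: [0.6, -0.9, -0.1]
opening: 0.349
grasp_force: 0.0
```

Run:
```python
from h import *
did([0,0,0,0,0,0])
for n,(P,T,im) in disc_pts().items():
    k=(abs(T[:,:,0])<45)&(abs(T[:,:,1])<20)&(T[:,:,2]>-25)&(T[:,:,2]<46)&(im.min(2)>110)
    B=R.from_euler('z',.127).apply(P[k]-rst(0,0,0)); t=T[k]
    print(n,np.c_[t,B][::3].round(0).astype(int).tolist())
```

```text
t 13.12 cmd [515.7 -13.8  60.9] meas [516.8 -15.3  61. ] rot err 0.0025 F [ 0.6 -0.9 -0.1] grip 0.0 open 29.8 q [ 0.    0.33  2.29 -0.49  0.12  0.6 ]
scene [[-8, 15, -24, 1, -10, 90], [-9, 16, -5, 10, -10, 72], [-6, 5, -11, -3, -7, 73], [-13, -1, -15, -9, -14, 74], [-1, -2, -19, -12, -2, 78], [9, 3, -13, -5, 7, 74], [2, -2, -16, -11, 0, 74], [-10, -5, -12, -12, -11, 69], [8, -1, -12, -9, 6, 72], [3, -7, -18, -16, 1, 74], [14, 0, -10, -7, 13, 70], [9, -6, -16, -15, 8, 73], [20, -2, -11, -9, 19, 70], [27, 2, -4, -2, 25, 66], [20, -4, -7, -9, 19, 66], [26, 1, 1, -1, 24, 60], [22, -6, -7, -11, 21, 65], [31, 2, 5, 1, 30, 57], [27, -5, -2, -8, 26, 61], [32, 0, 7, 0, 31, 55], [18, -11, 1, -12, 17, 55], [30, -1, 14, 2, 28, 48], [20, 8, 42, 22, 18, 26], [28, -4, 16, 0, 26, 45], [26, 0, 30, 10, 25, 33]]
top [[12, 14, 41, 27, 11, 29], [14, 5, 37, 18, 13, 29], [23, 3, 32, 13, 22, 33], [14, 6, 25, 13, 13, 40], [23, 3, 19, 8, 21, 45], [14, 6, 14, 9, 12, 50], [23, 4, 7, 4, 21, 56], [13, 3, 15, 6, 12, 49], [22, 3, 0, 0, 21, 62], [-27, 5, 12, 7, -28, 53], [28, -3, 8, -2, 26, 52], [19, 3, -8, -3, 18, 70], [-27, 3, 10, 4, -28, 53], [24, -4, 2, -6, 23, 57], [16, 1, -12, -6, 14, 73], [-33, 0, 13, 2, -35, 49], [15, -2, -13, -9, 14, 72], [-30, -1, 3, -2, -32, 58], [-31, -4, 3, -5, -32, 56]]
```

Call:
move_arm([
  [0, 0, 0, 0, 0, -0.006, 0.03],
  [0, 0, 0, 0, 0, -0.016, 0.03],
  [0, 0, 0, 0, 0, -0.03, 0.03],
  [0, 0, 0, 0, 0, -0.06, 0.03],
  [0, 0, 0, 0, 0, -0.1, 0.04],
  [0, 0, 0, 0, 0, -0.14, 0.085],
  [0, 0, 0, 0, 0, -0.14, 0.085],
])

```text
clock: 14.1
eef_pos: [460.9, -7.8, 191.5]
tcp_rot: [2.715, -0.001, 1.442]
contact_force: [0.3, -0.5, 0.4]
opening: 0.871
grasp_force: 0.0
```

```bash
cat > fitd.py <<'E'
from h import *
def fit(c0):
    for n in('scene','top'):
        im,d=grab_frame(n); np.savez('m_'+n,im=im,d=d); P=cloud(n,d); I=im.astype(int)
        B=R.from_euler('z',.127).apply((P-rst(0,0,0)).reshape(-1,3)).reshape(P.shape)
        k=(np.linalg.norm(B-c0,axis=2)<42)&(B[:,:,2]>14)&(np.ptp(I,axis=2)<40)&(I.min(2)>115)
        kk,lab,st,ce=cv2.connectedComponentsWithStats(k.astype(np.uint8)); i=1+np.argmax(st[1:,4]); w=B[lab==i]
        print(n,len(w),'min',w.min(0).round(1),'max',w.max(0).round(1),'mean',w.mean(0).round(1))
        for z in range(15,85,10):
            q=w[(w[:,2]>z)&(w[:,2]<=z+10)]
            if len(q)>2: print('   z',z,len(q),'x',np.percentile(q[:,0],[5,50,95]).round(1),'y',q[:,1].min().round(1),q[:,1].max().round(1))
E
python3 - <<'E'
from fitd import *
did([0,0,0,0,0,-.14]); fit(np.array([2,0,48.]))
E
```

```text
t 14.1 cmd [459.2  -6.6 188.8] meas [460.9  -7.8 191.5] rot err 0.0073 F [ 0.3 -0.5  0.4] grip 0.0 open 74.4 q [ 0.03 -0.04  2.3  -0.14  0.47  0.27]
scene 112 min [-29.7 -27.1  20.3] max [27.5 31.  80.4] mean [-11.5   4.8  55. ]
   z 25 18 x [-29.4 -26.2   7.3] y -16.2 15.9
   z 35 15 x [-25.6 -20.6   5. ] y -16.3 30.9
   z 45 22 x [-20.3  -9.2   4.5] y -27.1 30.6
   z 55 14 x [-15.   -5.6   1.2] y -22.3 31.0
   z 65 30 x [-14.1  -9.9  -2.9] y -21.8 25.2
   z 75 12 x [-16.3 -10.5  -5.7] y -10.7 12.5
top 107 min [-15.8 -34.4  20.8] max [27.4 27.6 78.1] mean [ 6.5  0.3 49.8]
   z 15 5 x [20.1 21.6 24.4] y -18.4 0.3
   z 25 20 x [15.  17.2 27.2] y -28.0 19.0
   z 35 18 x [10.4 12.7 16.4] y -34.4 24.8
   z 45 23 x [-13.2   7.6  11.2] y -34.4 27.6
   z 55 15 x [-6.6  0.3  5.6] y -32.0 26.9
   z 65 24 x [-12.1  -4.2   0.1] y -31.1 23.2
```

Run:
```python
from h import *
import fk
a=.28; r=tool(-.127,a)*R.from_euler('z',np.pi); u=np.array([np.sin(a),0,np.cos(a)]); c=np.array([1.9,-1.5,48.7])
setpose(0.5)
p0,r0=cmd()
g=c-12.5*u; pre=g+[0,0,50]; up=np.array([-40,-1.5,165.])
chain([(rst(*up),r),(rst(*pre),r),(rst(*g),r)])
q=[.03,-.04,2.3,-.14,.47,.27]
rel=(r0.inv()*r).as_rotvec()
for s in(.2,.4,.6,.8,1): q,e=fk.ik(p0+(rst(*up)-p0)*s,r0*R.from_rotvec(rel*s),q); print(q,e)
for t in(pre,g): q,e=fk.ik(rst(*t),r,q); print(q,e)
```

```text
row [ 0.5493  0.5497 -1.5016] [-0.0002  0.0079  0.0303]
row [0. 0. 0.] [-0.0586 -0.      0.0646]
row [0. 0. 0.] [-0.0138  0.      0.0481]
[-0.08  0.02  2.22  0.13  0.61 -0.36] 0.0
[-0.12  0.1   2.12  0.2   0.79 -0.76] 0.0
[-0.12  0.19  2.01  0.17  0.96 -1.04] 0.0
[-0.09  0.28  1.9   0.11  1.11 -1.28] 0.0
[-0.04  0.37  1.81  0.03  1.24 -1.49] 0.0
[-0.05  0.52  1.77  0.02  1.13 -1.5 ] 0.0
[-0.05  0.59  1.79  0.03  1.04 -1.5 ] 0.0
```

Call:
move_arm([
  [0.058, 0.058, -0.159, 0, 0.001, 0.004, 0.085],
  [0.117, 0.117, -0.319, 0, 0.002, 0.008, 0.085],
  [0.175, 0.175, -0.478, 0, 0.003, 0.012, 0.085],
  [0.233, 0.234, -0.638, 0, 0.004, 0.016, 0.085],
  [0.292, 0.292, -0.797, 0, 0.005, 0.02, 0.085],
  [0.35, 0.35, -0.957, 0, 0.006, 0.024, 0.085],
  [0.409, 0.409, -1.116, 0, 0.007, 0.028, 0.085],
  [0.467, 0.467, -1.276, 0, 0.008, 0.03, 0.085],
])

```text
clock: 15.2
eef_pos: [479.2, -11.0, 162.5]
tcp_rot: [3.113, -0.198, 2.761]
contact_force: [0.2, -0.1, -1.0]
opening: 0.995
grasp_force: 0.0
```

Run:
```python
from h import *
did([.467,.467,-1.276,0,.008,.03])
a=.28; r=tool(-.127,a)*R.from_euler('z',np.pi); u=np.array([np.sin(a),0,np.cos(a)]); c=np.array([1.9,-1.5,48.7])
g=c-12.5*u; chain([(rst(*(g+[0,0,50])),r),(rst(*g),r)])
```

```text
t 15.2 cmd [479.6 -10.5 165.4] meas [479.2 -11.  162.5] rot err 0.0205 F [ 0.2 -0.1 -1. ] grip 0.0 open 85.0 q [-0.09  0.31  1.89  0.09  1.13 -1.32]
row [ 0.0823  0.0825 -0.2257] [-0.0524  0.0068  0.0699]
row [0. 0. 0.] [-0.0138  0.      0.0481]
```

Call:
move_arm([
  [0.04, 0.04, -0.113, 0, 0, 0, 0.085],
  [0.0823, 0.0825, -0.2257, 0, 0, 0, 0.085],
  [0.0823, 0.0825, -0.2257, -0.026, 0.0034, 0.035, 0.085],
  [0.0823, 0.0825, -0.2257, -0.0524, 0.0068, 0.0699, 0.085],
  [0.0823, 0.0825, -0.2257, -0.0524, 0.0068, 0.0699, 0.085],
  [0.0823, 0.0825, -0.2257, -0.0524, 0.0068, 0.0699, 0.085],
])

```text
clock: 15.95
eef_pos: [517.2, -16.5, 85.8]
tcp_rot: [3.14, -0.275, 2.99]
contact_force: [-0.2, -0.1, -0.4]
opening: 0.995
grasp_force: 0.0
```

Run:
```python
from h import *
did([.0823,.0825,-.2257,-.0524,.0068,.0699])
s=sensors.sense(); print(R.from_euler('z',.127).apply(s['eef_pos']-rst(0,0,0)))
a,_=grab_frame('scene');b,_=grab_frame('top')
a=a[180:250,315:385];b=b[195:265,305:375]
save('f.png',np.hstack([cv2.resize(x,(400,400),interpolation=cv2.INTER_CUBIC) for x in(a,b)]))
```

```text
t 15.95 cmd [517.8 -15.6  86.6] meas [517.2 -16.5  85.8] rot err 0.0258 F [-0.2 -0.1 -0.4] grip 0.0 open 85.0 q [-0.05  0.52  1.78  0.03  1.12 -1.49]
[-1.97031984 -2.47713696 85.84440777]
```

View pics/f.png

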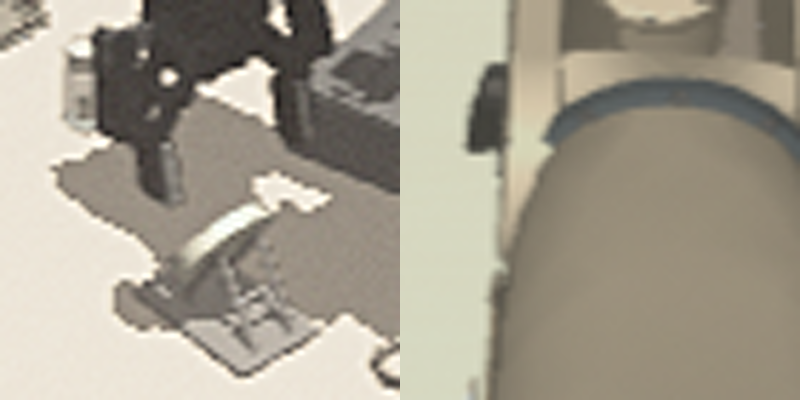

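The disc leans on the wire rest (rim arc at (220,235)), with the open fingers above and on both sides of it at (165,185) and (295,120). The top view is hidden by the arm.

Run:
```python
from h import *
setpose(.8)
a=.28; r=tool(-.127,a)*R.from_euler('z',np.pi); u=np.array([np.sin(a),0,np.cos(a)]); c=np.array([1.9,-1.5,48.7])
chain([(rst(*(c-12.5*u)),r)])
```

```text
row [ 0.0085  0.0081 -0.0237] [-0.0134  0.0008  0.0494]
```

Call:
move_arm([
  [0.0085, 0.0081, -0.0237, -0.003, 0.0008, 0.011, 0.085],
  [0.0085, 0.0081, -0.0237, -0.006, 0.0008, 0.023, 0.085],
  [0.0085, 0.0081, -0.0237, -0.0095, 0.0008, 0.035, 0.085],
  [0.0085, 0.0081, -0.0237, -0.012, 0.0008, 0.044, 0.085],
  [0.0085, 0.0081, -0.0237, -0.0134, 0.0008, 0.0494, 0.085],
  [0.0085, 0.0081, -0.0237, -0.0134, 0.0008, 0.0494, 0.085],
])

```text
clock: 16.8
eef_pos: [517.4, -15.5, 34.6]
tcp_rot: [-3.142, -0.282, 3.015]
contact_force: [-0.3, -0.3, 0.3]
opening: 0.997
grasp_force: 0.0
```

Run:
```python
from h import *
did([.0085,.0081,-.0237,-.0134,.0008,.0494])
s=sensors.sense(); e=R.from_euler('z',.127).apply(s['eef_pos']-rst(0,0,0)); print(e,'want', np.array([1.9,-1.5,48.7])-12.5*np.array([np.sin(.28),0,np.cos(.28)]),s['tcp_rot'])
from fitd import *
fit(np.array([2,-1,48.]))
# fingers and disc seen in tool frame (y extents)
for n in('scene','top'):
    f=np.load(f'm_{n}.npz'); P=cloud(n,f['d']); T=R.from_euler('xyz',s['tcp_rot']).inv().apply((P-s['eef_pos']).reshape(-1,3))
    k=(abs(T[:,0])<16)&(abs(T[:,1])<62)&(T[:,2]>-30)&(T[:,2]<5)&(f['im'].reshape(-1,3).max(1)<90); t=T[k]; print(n,k.sum(),np.sort(t[:,1]).round(0).astype(int)[::4].tolist(), t[:,2].max().round(1) if k.any() else '')
```

```text
t 16.8 cmd [517.8 -15.6  36.7] meas [517.4 -15.5  34.6] rot err 0.0017 F [-0.3 -0.3  0.3] grip 0.0 open 85.1 q [-0.05  0.59  1.8   0.03  1.03 -1.51]
[-1.90981276 -1.47582742 34.57967935] want [-1.55444561 -1.5        36.68680702] [-3.14153089 -0.28170126  3.01463165]
scene 64 min [-15.5 -29.5  34.5] max [ 8.2 30.  78.3] mean [-7.1  8.2 66.3]
   z 45 10 x [-12.3  -0.6   6.6] y -29.5 30.0
   z 55 13 x [-8.8 -4.5 -0.1] y -24.0 29.6
   z 65 32 x [-14.2  -8.9  -3.9] y -20.7 23.9
   z 75 8 x [-14.9 -12.8  -7.3] y -9.6 11.4Traceback (most recent call last):
  File "<stdin>", line 5, in <module>
  File "fitd.py", line 7, in fit
    kk,lab,st,ce=cv2.connectedComponentsWithStats(k.astype(np.uint8)); i=1+np.argmax(st[1:,4]); w=B[lab==i]
                                                                           ~~~~~~~~~^^^^^^^^^^
    return _wrapfunc(a, 'argmax', axis=axis, out=out, **kwds)
    return bound(*args, **kwds)
ValueError: attempt to get argmax of an empty sequence
```

Call:
move_arm([
  [0, 0, 0, 0, 0, -0.0015, 0.075],
  [0, 0, 0, 0, 0, -0.0015, 0.07],
  [0, 0, 0, 0, 0, -0.0015, 0.067],
  [0, 0, 0, 0, 0, -0.0015, 0.065],
  [0, 0, 0, 0, 0, -0.0015, 0.063],
  [0, 0, 0, 0, 0, -0.0015, 0.06],
  [0, 0, 0, 0, 0, -0.0015, 0.058],
  [0, 0, 0, 0, 0, -0.0015, 0.058],
], grip_force=30)

```text
clock: 17.9
eef_pos: [518.4, -15.5, 36.7]
tcp_rot: [3.141, -0.28, 3.015]
contact_force: [-0.1, 1.2, 6.5]
opening: 0.727
grasp_force: 31.9
```

Run:
```python
from h import *
did([0,0,0,0,0,-.0015])
s=sensors.sense(); print(R.from_euler('z',.127).apply(s['eef_pos']-rst(0,0,0)),s['tcp_rot'],s['wrist_torque'])
```

```text
t 17.9 cmd [518.2 -15.6  38.2] meas [518.4 -15.5  36.7] rot err 0.0005 F [-0.1  1.2  6.5] grip 31.9 open 62.1 q [-0.05  0.59  1.79  0.03  1.04 -1.51]
[-0.98028142 -1.30044287 36.74850075] [ 3.14136794 -0.28044664  3.01463195] [ 0.24516179  0.02088789 -0.1193051 ]
```

Call:
move_arm([
  [0, 0, 0, 0.0008, 0, -0.003, 0.058],
  [0, 0, 0, 0.0022, 0, -0.0077, 0.058],
  [0, 0, 0, 0.0044, 0, -0.0154, 0.058],
  [0, 0, 0, 0.0083, 0, -0.0289, 0.058],
  [0, 0, 0, 0.0125, 0, -0.0433, 0.058],
  [0, 0, 0, 0.0166, 0, -0.0577, 0.058],
  [0, 0, 0, 0.0166, 0, -0.0577, 0.058],
])

```text
clock: 18.77
eef_pos: [519.2, -15.6, 98.1]
tcp_rot: [3.141, -0.278, 3.015]
contact_force: [0.0, -0.7, -0.8]
opening: 0.721
grasp_force: 32.7
```

```bash
cat > dt.py <<'E'
from h import *
def disc_in_tool(show=True):
    out=[]
    for n,(P,T,im) in disc_pts().items():
        k=(np.linalg.norm(T-[0,0,-13],axis=2)<36)&(abs(T[:,:,1])<30)&(im.min(2)>105)&(np.ptp(im,axis=2)<45)
        kk,lab,st,ce=cv2.connectedComponentsWithStats(k.astype(np.uint8))
        if kk<2: print(n,'none'); continue
        i=1+np.argmax(st[1:,4]); t=T[lab==i]
        print(n,len(t),'min',t.min(0).round(1),'max',t.max(0).round(1))
        print(t[np.argsort(t[:,0])][::max(1,len(t)//30)].round(1).tolist())
E
python3 - <<'E'
from dt import *
did([0,0,0,.0166,0,-.0577]); disc_in_tool()
E
```

```text
t 18.77 cmd [518.2 -15.6  98.2] meas [519.2 -15.6  98.1] rot err 0.0021 F [ 0.  -0.7 -0.8] grip 32.7 open 61.6 q [-0.05  0.5   1.77  0.02  1.15 -1.5 ]
scene 76 min [-17.6 -22.7 -38.5] max [26.  29.7 11.2]
[[-17.6, -7.6, 11.2], [-15.3, -18.9, 8.3], [-11.3, 1.2, 5.8], [-8.9, 6.9, 2.8], [-7.3, -8.6, 1.9], [-5.8, 4.8, -0.7], [-3.1, -22.7, -3.7], [-1.3, 15.9, -6.5], [2.2, -2.3, -10.1], [3.6, 7.1, -10.9], [7.1, -2.2, -11.4], [8.4, 29.1, -24.6], [10.0, 29.7, -28.7], [10.9, 27.3, -24.5], [11.2, 23.8, -23.2], [11.9, 23.7, -26.6], [12.1, 19.0, -31.4], [12.8, 16.4, -27.2], [13.4, 18.0, -21.3], [13.6, 21.9, -23.0], [14.5, 22.0, -26.6], [14.8, 25.4, -31.4], [15.7, 18.0, -31.9], [16.4, 19.7, -26.2], [16.9, 10.3, -35.8], [17.4, -16.2, -25.2], [17.5, 6.4, -37.7], [18.1, -0.7, -35.0], [18.5, 4.6, -30.5], [18.9, -0.7, -38.5], [19.4, -7.9, -35.7], [19.8, 5.0, -34.3], [19.9, -3.7, -37.5], [20.2, -2.3, -31.5], [21.1, 10.9, -30.4], [21.6, -0.6, -29.2], [22.4, -8.2, -29.6], [24.0, 4.6, -35.2]]
top none
```

```bash
cat > st.py <<'E'
from h import *
import fk
HC=np.array([442.5,239.,50.])
def seat(b=.802,yaw=-.286,dz=0,ctr=(-.3,0,-13.)):
    r=tool(yaw+np.pi/2,-b)*R.from_euler('z',np.pi)
    return HC+[0,0,5+dz]-r.apply(ctr),r
E
python3 - <<'E'
from st import *
s=sensors.sense(); p0=s['eef_pos'];r0=R.from_euler('xyz',s['tcp_rot']);q0=list(s['qpos'])
print(p0, r0.apply([-np.sin(.8),0,-np.cos(.8)]))
for yaw in(-.286,-.136,-.436):
    p,r=seat(yaw=yaw,dz=60); 
    print(yaw,fk.ik(p,r,[0,.5,2.3,1.58,.76,1.98]), r.apply([-np.sin(.802),0,-np.cos(.802)]).round(3))
p,r=seat(dz=60); rel=(r0.inv()*r).as_rotvec(); print(rel)
q=q0
for t in np.arange(.1,1.01,.1):
    q,e=fk.ik(p0+(p-p0)*t+[0,0,60*np.sin(np.pi*t)],r0*R.from_rotvec(rel*t),q); print(t.round(1),q,e)
E
```

```text
[518.22004018 -15.60243424  96.65225733] [ 0.87500504 -0.11170071  0.4710511 ]
-0.286 (array([0.02, 0.4 , 2.3 , 1.43, 0.76, 2.2 ]), np.float64(0.0)) [-0.  0.  1.]
-0.136 (array([0.  , 0.43, 2.23, 1.25, 0.85, 2.23]), np.float64(0.0)) [-0. -0.  1.]
-0.436 (array([0.06, 0.37, 2.37, 1.64, 0.69, 2.15]), np.float64(0.0)) [-0.  0.  1.]
[-0.37968203 -0.88978612 -1.42256499]
0.1 [-0.02  0.42  1.84  0.07  1.07 -1.64] 0.0
0.2 [-0.    0.34  1.91  0.13  1.   -1.8 ] 0.0
0.3 [ 0.01  0.28  1.97  0.21  0.93 -1.97] 0.0
0.4 [ 0.02  0.22  2.03  0.31  0.86 -2.17] 0.0
0.5 [ 0.02  0.19  2.09  0.44  0.79 -2.4 ] 0.0
0.6 [ 0.02  0.18  2.15  0.6   0.73 -2.67] 0.0
0.7 [ 0.02  0.19  2.2   0.8   0.69 -3.  ] 0.0
0.8 [ 0.1   0.21  2.2   0.79  0.64 -3.02] 0.01687
0.9 [ 0.19  0.23  2.2   0.75  0.58 -3.02] 0.07235
1.0 [ 0.29  0.26  2.2   0.71  0.51 -3.02] 0.16357
```

Run:
```python
from st import *
p0,r0=cmd(); q=list(sensors.sense()['qpos'])
A=np.array([470,80,170.]); S1,S2=1.44,2.2
chain([(A,r0*R.from_euler('z',S1))])
for t in(.25,.5,.75,1): q,e=fk.ik(p0+(A-p0)*t,r0*R.from_euler('z',S1*t),q); print(q,e)
rA=r0*R.from_euler('z',S1); p,r=seat(dz=60); rel=(rA.inv()*r).as_rotvec(); print('rel',rel,np.linalg.norm(rel))
for t in np.arange(.125,1.01,.125):
    q,e=fk.ik(A+(p-A)*t,rA*R.from_rotvec(rel*t),q); print(t,q,e)
```

```text
row [0.   0.   1.44] [ 0.0774  0.0887 -0.0524]
[-0.01  0.46  1.79  0.04  1.17 -1.11] 0.0
[ 0.03  0.42  1.8   0.05  1.19 -0.71] 0.0
[ 0.08  0.39  1.81  0.06  1.22 -0.31] 0.0
[0.12 0.35 1.82 0.07 1.24 0.09] 0.0
rel [-1.1513058  -0.55211004 -2.70050667] 2.9871502803049634
0.125 [ 0.2   0.28  1.92  0.02  1.07 -0.15] 0.0
0.25 [ 0.26  0.21  2.03 -0.01  0.87 -0.42] 0.0
0.375 [ 0.29  0.15  2.14  0.02  0.65 -0.74] 0.0
0.5 [ 0.29  0.13  2.25  0.19  0.44 -1.24] 0.0
0.625 [ 0.23  0.14  2.32  0.75  0.32 -2.16] 0.0
0.75 [ 0.17  0.2   2.35  1.23  0.4  -3.02] 0.00098
0.875 [ 0.2   0.24  2.27  0.95  0.49 -3.02] 0.04719
1.0 [ 0.29  0.26  2.2   0.71  0.51 -3.02] 0.16357
```

Call:
move_arm([
  [0, 0, 0.18, 0.005, 0, -0.02, 0.058],
  [0, 0, 0.36, 0.015, 0.012, -0.04, 0.058],
  [0, 0, 0.54, 0.025, 0.03, -0.0524, 0.058],
  [0, 0, 0.72, 0.037, 0.045, -0.0524, 0.058],
  [0, 0, 0.9, 0.05, 0.06, -0.0524, 0.058],
  [0, 0, 1.08, 0.062, 0.075, -0.0524, 0.058],
  [0, 0, 1.26, 0.0774, 0.0887, -0.0524, 0.058],
  [0, 0, 1.44, 0.0774, 0.0887, -0.0524, 0.058],
])

```text
clock: 19.88
eef_pos: [468.9, 80.8, 168.0]
tcp_rot: [-2.861, -0.035, 1.565]
contact_force: [-0.5, -0.3, 0.4]
opening: 0.724
grasp_force: 32.8
```

Run:
```python
from st import *
did([0,0,1.44,.0774,.0887,-.0524])
p0,r0=cmd(); q0=list(sensors.sense()['qpos']); p,r=seat(dz=60)
for S in(.9,1.2,1.4):
    q=q0; rA=r0*R.from_euler('z',S); q,e=fk.ik(p0,rA,q); rel=(rA.inv()*r).as_rotvec(); print(S,q,e,'rel',rel,np.linalg.norm(rel))
    for t in np.arange(.2,1.01,.2):
        q,e=fk.ik(p0+(p-p0)*t,rA*R.from_rotvec(rel*t),q); print(t,q,e)
```

```text
t 19.88 cmd [470.  80. 170.] meas [468.9  80.8 168. ] rot err 0.0052 F [-0.5 -0.3  0.4] grip 32.8 open 61.8 q [0.12 0.35 1.83 0.07 1.24 0.09]
0.9 [0.12 0.35 1.82 0.07 1.24 0.99] 0.0 rel [ 1.11869565 -0.00318256  2.21857149] 2.484662864110101
0.2 [0.06 0.42 1.8  0.26 1.3  1.31] 0.0
0.4 [-0.01  0.46  1.85  0.48  1.26  1.6 ] 0.0
0.6000000000000001 [-0.06  0.46  1.97  0.71  1.15  1.86] 0.0
0.8 [-0.06  0.43  2.13  1.01  0.97  2.07] 0.0
1.0 [0.02 0.4  2.3  1.43 0.76 2.2 ] 0.0
1.2 [0.12 0.35 1.82 0.07 1.24 1.29] 0.0 rel [ 1.04367146 -0.16077376  1.95122592] 2.2186439320928484
0.2 [0.06 0.4  1.82 0.26 1.27 1.55] 0.0
0.4 [-0.    0.43  1.87  0.47  1.22  1.79] 0.0
0.6000000000000001 [-0.05  0.43  1.99  0.71  1.1   2.  ] 0.0
0.8 [-0.05  0.42  2.14  1.    0.94  2.14] 0.0
1.0 [0.02 0.4  2.3  1.43 0.76 2.2 ] 0.0
1.4 [0.12 0.35 1.82 0.07 1.24 1.49] 0.0 rel [ 0.98856625 -0.2554203   1.7707164 ] 2.044000814523995
0.2 [0.06 0.39 1.83 0.26 1.25 1.71] 0.0
0.4 [0.   0.41 1.89 0.47 1.19 1.92] 0.0
0.6000000000000001 [-0.04  0.41  2.    0.7   1.08  2.09] 0.0
0.8 [-0.04  0.41  2.14  1.    0.92  2.19] 0.0
1.0 [0.02 0.4  2.3  1.43 0.76 2.2 ] 0.0
```

Run:
```python
from st import *
p0,r0=cmd(); rA=r0*R.from_euler('z',1.2); p,r=seat(dz=60); rel=(rA.inv()*r).as_rotvec()
for t in(0,.25,.5,.75,1): 
    rr=rA*R.from_rotvec(rel*t); pp=p0+(p-p0)*t; print(t,pp.round(),(pp-349*rr.apply([0,0,1])).round(),'disc axis',(rr.apply([-.719,0,-.695])).round(2))
h=.55; chain([(p0,rA),(p0+(p-p0)*h,rA*R.from_rotvec(rel*h)),(p,r)])
```

```text
0 [470.  80. 170.] [566.  68. 505.] disc axis [-0.45 -0.29  0.84]
0.25 [464. 122. 154.] [580.  24. 468.] disc axis [-0.43 -0.13  0.89]
0.5 [458. 164. 138.] [545. -16. 424.] disc axis [-0.33 -0.    0.95]
0.75 [451. 206. 122.] [470. -27. 381.] disc axis [-0.17  0.04  0.99]
1 [445. 248. 106.] [374.   7. 348.] disc axis [0. 0. 1.]
row [ 0.  -0.   1.2] [0. 0. 0.]
row [ 0.574  -0.0884  1.0732] [ 0.0304 -0.0857  0.0409]
row [ 0.4697 -0.0723  0.8781] [-0.0328 -0.0321  0.0675]
```

Call:
move_arm([
  [0, 0, 0.17, 0, 0, 0, 0.058],
  [0, 0, 0.34, 0, 0, 0, 0.058],
  [0, 0, 0.51, 0, 0, 0, 0.058],
  [0, 0, 0.68, 0, 0, 0, 0.058],
  [0, 0, 0.85, 0, 0, 0, 0.058],
  [0, 0, 1.02, 0, 0, 0, 0.058],
  [0, 0, 1.2, 0, 0, 0, 0.058],
  [0, 0, 1.2, 0, 0, 0, 0.058],
])

```text
clock: 20.88
eef_pos: [469.7, 79.9, 167.8]
tcp_rot: [-3.003, 0.246, 0.393]
contact_force: [0.8, -0.1, 0.3]
opening: 0.721
grasp_force: 32.8
```

Call:
move_arm([
  [0.082, -0.0126, 0.153, 0.004, -0.012, 0.006, 0.058],
  [0.164, -0.0253, 0.307, 0.009, -0.024, 0.012, 0.058],
  [0.246, -0.0379, 0.46, 0.013, -0.037, 0.018, 0.058],
  [0.328, -0.0505, 0.613, 0.017, -0.049, 0.023, 0.058],
  [0.41, -0.0631, 0.767, 0.022, -0.061, 0.029, 0.058],
  [0.492, -0.0758, 0.92, 0.026, -0.073, 0.035, 0.058],
  [0.574, -0.0884, 1.0732, 0.0304, -0.0857, 0.0409, 0.058],
  [0.574, -0.0884, 1.0732, 0.0304, -0.0857, 0.0409, 0.058],
])

```text
clock: 21.88
eef_pos: [454.8, 171.9, 132.2]
tcp_rot: [-2.869, 0.586, -0.722]
contact_force: [-0.2, -0.1, -0.7]
opening: 0.721
grasp_force: 32.9
```

Run:
```python
from st import *
did([0,0,1.2,0,0,0]); did([.574,-.0884,1.0732,.0304,-.0857,.0409])
p,r=seat(dz=60); chain([(p,r)])
```

```text
t 21.88 cmd [470.  80. 170.] meas [454.8 171.9 132.2] rot err 1.2175 F [-0.2 -0.1 -0.7] grip 32.9 open 61.6 q [-0.04  0.43  1.96  0.65  1.13  1.94]
t 21.88 cmd [456.3 172.2 134.7] meas [454.8 171.9 132.2] rot err 0.0037 F [-0.2 -0.1 -0.7] grip 32.9 open 61.6 q [-0.04  0.43  1.96  0.65  1.13  1.94]
row [ 0.4696 -0.0724  0.878 ] [-0.0328 -0.0321  0.0676]
```

Call:
move_arm([
  [0.078, -0.012, 0.146, -0.0055, -0.0054, 0.011, 0.058],
  [0.157, -0.024, 0.293, -0.011, -0.011, 0.0225, 0.058],
  [0.235, -0.036, 0.439, -0.0164, -0.016, 0.034, 0.058],
  [0.313, -0.048, 0.585, -0.022, -0.0214, 0.045, 0.058],
  [0.391, -0.06, 0.732, -0.0273, -0.0267, 0.056, 0.058],
  [0.4696, -0.0724, 0.878, -0.0328, -0.0321, 0.0676, 0.058],
  [0.4696, -0.0724, 0.878, -0.0328, -0.0321, 0.0676, 0.058],
  [0.4696, -0.0724, 0.878, -0.0328, -0.0321, 0.0676, 0.058],
])

```text
clock: 22.88
eef_pos: [446.1, 248.0, 104.6]
tcp_rot: [-3.136, 0.802, -1.847]
contact_force: [0.5, 0.1, -0.5]
opening: 0.72
grasp_force: 33.0
```

```bash
cat > meas.py <<'E'
from st import *
def look():
    s=sensors.sense(); p=s['eef_pos'];r=R.from_euler('xyz',s['tcp_rot']); cw=p+r.apply([-.3,0,-13]); print('TCP disc centre',cw.round(1),'axis',r.apply([-np.sin(.802),0,-np.cos(.802)]).round(3))
    for n in('scene','top'):
        im,d=grab_frame(n); P=cloud(n,d); I=im.astype(int)
        k=(np.linalg.norm(P-cw,axis=2)<40)&(abs(P[:,:,2]-cw[2])<14)&(I.min(2)>120)&(np.ptp(I,axis=2)<45)
        kk,lab,st,ce=cv2.connectedComponentsWithStats(k.astype(np.uint8)); 
        if kk<2: print(n,'none');continue
        i=1+np.argmax(st[1:,4]); w=P[lab==i]; top=w[w[:,2]>cw[2]+1]
        A=np.c_[top[:,:2]-cw[:2],np.ones(len(top))]; m=np.linalg.lstsq(A,top[:,2],rcond=None)[0]
        for _ in range(3):
            e=A@m-top[:,2]; g=abs(e)<2.5; m=np.linalg.lstsq(A[g],top[g,2],rcond=None)[0]
        print(n,len(w),'x',w[:,0].min().round(1),w[:,0].max().round(1),'y',w[:,1].min().round(1),w[:,1].max().round(1),'plane slope',m.round(3),g.sum())
        uv=np.argwhere(lab==i)[:,::-1]; (cx,cy),_,_=cv2.fitEllipse(cv2.convexHull(uv.astype(np.float32))); print('  ellipse ctr on z',onplane(n,[[cx,cy]],cw[2]+2).round(1))
E
python3 - <<'E'
from meas import *
did([.4696,-.0724,.878,-.0328,-.0321,.0676]); look()
E
```

```text
t 22.88 cmd [445.1 247.8 105.7] meas [446.1 248.  104.6] rot err 0.0072 F [ 0.5  0.1 -0.5] grip 33.0 open 61.5 q [0.03 0.4  2.31 1.44 0.76 2.18]
TCP disc centre [443.5 239.2 113.9] axis [-0.004  0.001  1.   ]
scene 318 x 409.7 477.8 y 209.8 273.2 plane slope [ 8.00000e-03 -3.00000e-03  1.19004e+02] 276
  ellipse ctr on z [[444.6 242.7 115.9]]
top 364 x 411.5 478.9 y 209.3 270.3 plane slope [0.00000e+00 1.00000e-02 1.19023e+02] 203
  ellipse ctr on z [[443.8 239.7 115.9]]
```

Run:
```python
from h import *
from scipy.optimize import least_squares
for n in('top','scene'):
    P=cloud(n,np.load(f'f_{n}.npz')['d']).reshape(-1,3); P=P[np.hypot(P[:,0]-442,P[:,1]-239)<46]
    W=P[(P[:,2]>46.5)&(P[:,2]<53)]
    best=[]
    for x in np.arange(434,450,.5):
        for y in np.arange(231,248,.5):
            r=np.hypot(W[:,0]-x,W[:,1]-y); best.append(((r<27.5).sum()-((r>28)&(r<33)).sum(),x,y))
    best.sort(reverse=True); b=np.array([t for t in best if t[0]>=best[0][0]-1]); print(n,len(W),best[0][0],b[:,1:].mean(0),b[:,1:].std(0),len(b))
    L=P[(P[:,2]>54)&(P[:,2]<63)&(np.hypot(P[:,0]-442,P[:,1]-239)>27)]
    def f(v):
        a=np.radians([50,-50,130,-130])+v[2]; c=np.c_[v[0]+36*np.cos(a),v[1]+36*np.sin(a)]
        return np.linalg.norm(L[:,None,:2]-c,axis=2).min(1)
    o=least_squares(f,[442,239,-.286],loss='soft_l1',f_scale=3); print('  lugs',len(L),o.x.round(3),f(o.x).round(0))
```

```text
top 126 96 [442.25 237.  ] [0.25 0.  ] 2
  lugs 18 [ 4.41411e+02  2.38104e+02 -2.60000e-01] [5. 2. 3. 2. 5. 3. 2. 4. 8. 3. 3. 5. 1. 2. 3. 5. 2. 5.]
scene 172 113 [442.58333333 239.41666667] [0.34359214 0.34359214] 6
  lugs 24 [ 4.41893e+02  2.40260e+02 -2.66000e-01] [9. 4. 2. 2. 5. 4. 2. 3. 4. 2. 5. 2. 1. 2. 5. 5. 0. 3. 3. 5. 3. 1. 3. 1.]
```

Run:
```python
from h import *
_,r=cmd()
for v in([-2.2,-2.2,-43.9],[0,0,-1],[1,0,0],[0,1,0]): print(v,(r.inv().apply(v)/1000).round(5))
```

```text
[-2.2, -2.2, -43.9] [0.03345 0.00149 0.02856]
[0, 0, -1] [ 0.00072 -0.       0.0007 ]
[1, 0, 0] [-0.0002  -0.00096  0.0002 ]
[0, 1, 0] [-0.00067  0.00028  0.00069]
```

Call:
move_arm([
  [0, 0, 0, 0.009, 0.0015, 0.0075, 0.058],
  [0, 0, 0, 0.018, 0.0015, 0.015, 0.058],
  [0, 0, 0, 0.026, 0.0015, 0.022, 0.058],
  [0, 0, 0, 0.031, 0.0015, 0.0265, 0.058],
  [0, 0, 0, 0.0335, 0.0015, 0.0286, 0.058],
  [0, 0, 0, 0.0335, 0.0015, 0.0286, 0.058],
  [0, 0, 0, 0.0335, 0.0015, 0.0286, 0.058],
])

```text
clock: 23.85
eef_pos: [443.0, 245.6, 60.4]
tcp_rot: [3.141, 0.802, -1.857]
contact_force: [0.1, -0.1, -1.3]
opening: 0.721
grasp_force: 33.0
```

Run:
```python
from meas import *
did([0,0,0,.0335,.0015,.0286]); look()
for n in('top','scene'):
    im,d=grab_frame(n); P=cloud(n,d).reshape(-1,3); I=im.reshape(-1,3).astype(int)
    L=P[(np.hypot(P[:,0]-442,P[:,1]-238)<46)&(np.hypot(P[:,0]-442,P[:,1]-238)>30)&(P[:,2]>52)&(P[:,2]<64)&(I.max(1)<200)]; print(n,L.round(0).astype(int).tolist())
```

```text
t 23.85 cmd [442.9 245.6  61.7] meas [443.  245.6  60.4] rot err 0.0005 F [ 0.1 -0.1 -1.3] grip 33.0 open 61.5 q [0.02 0.52 2.32 1.57 0.76 2.  ]
TCP disc centre [440.4 236.9  69.7] axis [ 0. -0.  1.]
scene 331 x 405.4 479.5 y 206.9 270.4 plane slope [-7.0000e-03 -1.0000e-02  7.4612e+01] 266
  ellipse ctr on z [[444.9 238.5  71.7]]
top 347 x 407.6 476.5 y 208.5 271.2 plane slope [ 1.2000e-02 -3.0000e-03  7.5065e+01] 183
  ellipse ctr on z [[441.  238.2  71.7]]
top [[475, 256, 63], [473, 260, 54], [473, 257, 57], [473, 254, 55], [457, 208, 52], [454, 208, 53], [430, 274, 62], [427, 271, 60], [427, 269, 55], [424, 271, 58], [424, 268, 58], [414, 216, 60]]
scene [[473, 261, 59], [473, 258, 57], [471, 263, 59], [473, 259, 54], [470, 264, 56], [469, 262, 55], [459, 264, 64], [470, 264, 52], [405, 250, 63], [403, 249, 64], [405, 243, 57], [428, 276, 58], [425, 275, 60], [424, 272, 58], [428, 275, 54], [423, 274, 57], [424, 276, 53]]
```

```bash
cat >> meas.py <<'E'
def ctr(zt):
    for n in('scene','top'):
        im,d=grab_frame(n); I=im.astype(int); P=cloud(n,d)
        # pixel mask of the white top face, cast onto the face plane
        k=(np.hypot(P[:,:,0]-442,P[:,:,1]-238)<50)&(abs(P[:,:,2]-zt)<4)&(I.min(2)>120)&(np.ptp(I,axis=2)<45)
        W=onplane(n,np.argwhere(k)[:,::-1],zt)[:,:2]; A=np.hypot
        b=[]
        for x in np.arange(434,451,.5):
            for y in np.arange(230,248,.5):
                r=A(W[:,0]-x,W[:,1]-y); b.append(((r<32).sum()-2*((r>33)).sum(),x,y))
        b.sort(reverse=True); q=np.array([t for t in b if t[0]>=b[0][0]-1]); print(n,'disc face',len(W),b[0][0],q[:,1:].mean(0).round(1),q[:,1:].std(0).round(1))
E
python3 -c "
from meas import *
ctr(74.8)"
```

```text
scene disc face 303 274 [441.3 240.8] [0.5 0.3]
top disc face 264 252 [439.9 236.9] [0.7 0.5]
```

Call:
move_arm([
  [0, 0, 0, -0.0003, -0.0014, 0.0003, 0.058],
  [0, 0, 0, 0.002, -0.0014, 0.0026, 0.058],
  [0, 0, 0, 0.004, -0.0014, 0.0045, 0.058],
  [0, 0, 0, 0.0056, -0.0014, 0.006, 0.058],
  [0, 0, 0, 0.0067, -0.0014, 0.0071, 0.058],
  [0, 0, 0, 0.0067, -0.0014, 0.0071, 0.058],
])

```text
clock: 24.9
eef_pos: [444.2, 245.6, 50.2]
tcp_rot: [3.14, 0.802, -1.858]
contact_force: [0.7, 0.2, -0.5]
opening: 0.717
grasp_force: 33.0
```

Run:
```python
from meas import *
did([0,0,0,.0067,-.0014,.0071]); look(); ctr(65)
```

```text
t 24.9 cmd [444.3 245.6  52. ] meas [444.2 245.6  50.2] rot err 0.0011 F [ 0.7  0.2 -0.5] grip 33.0 open 61.2 q [0.02 0.55 2.32 1.59 0.76 1.97]
TCP disc centre [441.6 236.9  59.5] axis [ 0.001 -0.     1.   ]
scene 339 x 408.1 478.7 y 202.1 272.4 plane slope [ 8.000e-03 -0.000e+00  6.437e+01] 254
  ellipse ctr on z [[447.3 237.8  61.5]]
top 351 x 408.0 477.8 y 206.2 272.1 plane slope [1.5000e-02 4.0000e-03 6.5059e+01] 169
  ellipse ctr on z [[441.9 238.5  61.5]]
scene disc face 304 267 [440.7 241.2] [0.6 0.2]
top disc face 250 234 [440.5 237.5] [0.3 0.4]
```

Call:
move_arm([
  [0, 0, 0, 0.0002, -0.0008, -0.0002, 0.058],
  [0, 0, 0, 0.0013, -0.0008, 0.0009, 0.058],
  [0, 0, 0, 0.0024, -0.0008, 0.0019, 0.058],
  [0, 0, 0, 0.0024, -0.0008, 0.0019, 0.058],
])

```text
clock: 25.6
eef_pos: [444.9, 245.1, 47.1]
tcp_rot: [3.14, 0.802, -1.858]
contact_force: [0.4, -0.3, -0.8]
opening: 0.714
grasp_force: 33.0
```

Call:
move_arm([
  [0, 0, 0, 0.0005, 0, 0.0005, 0.058],
  [0, 0, 0, 0.0007, 0, 0.0007, 0.058],
  [0, 0, 0, 0.0007, 0, 0.0007, 0.058],
])

```text
clock: 25.98
eef_pos: [445.0, 245.1, 46.3]
tcp_rot: [3.14, 0.802, -1.857]
contact_force: [-0.3, -0.1, -0.8]
opening: 0.721
grasp_force: 33.0
```

Call:
move_arm([
  [0, 0, 0, 0.0003, 0, 0.0003, 0.058],
  [0, 0, 0, 0.0005, 0, 0.0005, 0.058],
  [0, 0, 0, 0.0005, 0, 0.0005, 0.058],
])

```text
clock: 26.35
eef_pos: [445.0, 245.2, 45.7]
tcp_rot: [3.141, 0.802, -1.857]
contact_force: [-1.1, -1.5, 1.8]
opening: 0.718
grasp_force: 33.2
```

Run:
```python
from meas import *
did([0,0,0,.0024,-.0008,.0019]); did([0,0,0,.0007,0,.0007]); did([0,0,0,.0005,0,.0005]); look(); ctr(60)
```

```text
t 26.35 cmd [445.  245.1  48.9] meas [445.  245.2  45.7] rot err 0.0008 F [-1.1 -1.5  1.8] grip 33.2 open 61.3 q [0.02 0.56 2.31 1.6  0.76 1.95]
t 26.35 cmd [445.  245.1  47.9] meas [445.  245.2  45.7] rot err 0.0008 F [-1.1 -1.5  1.8] grip 33.2 open 61.3 q [0.02 0.56 2.31 1.6  0.76 1.95]
t 26.35 cmd [445.  245.1  47.2] meas [445.  245.2  45.7] rot err 0.0008 F [-1.1 -1.5  1.8] grip 33.2 open 61.3 q [0.02 0.56 2.31 1.6  0.76 1.95]
TCP disc centre [442.4 236.4  55. ] axis [ 0.001 -0.     1.   ]
scene 337 x 409.0 481.7 y 200.9 270.2 plane slope [-4.0000e-03  2.0000e-03  6.0155e+01] 267
  ellipse ctr on z [[447.7 238.9  57. ]]
top 348 x 408.3 477.9 y 206.6 266.3 plane slope [2.9000e-02 1.8000e-02 6.1122e+01] 177
  ellipse ctr on z [[442.4 237.9  57. ]]
scene disc face 304 256 [442.5 240. ] [0. 0.]
top disc face 249 242 [442.8 236.5] [0.2 0.4]
```

Call:
move_arm([
  [0, 0, 0, 0.0002, 0, 0.0002, 0.058],
  [0, 0, 0, 0.0003, 0, 0.0003, 0.058],
  [0, 0, 0, 0.0003, 0, 0.0003, 0.058],
])

```text
clock: 26.92
eef_pos: [445.0, 245.2, 45.6]
tcp_rot: [3.141, 0.803, -1.857]
contact_force: [-1.6, -4.9, 8.7]
opening: 0.719
grasp_force: 33.8
```

Call:
move_arm([
  [0, 0, 0, -0.0002, 0, -0.0002, 0.058],
  [0, 0, 0, -0.0002, 0, -0.0002, 0.064],
  [0, 0, 0, -0.0002, 0, -0.0002, 0.066],
  [0, 0, 0, -0.0002, 0, -0.0002, 0.068],
  [0, 0, 0, -0.0002, 0, -0.0002, 0.07],
  [0, 0, 0, -0.0002, 0, -0.0002, 0.071],
  [0, 0, 0, -0.0002, 0, -0.0002, 0.071],
])

```text
clock: 27.8
eef_pos: [445.0, 245.2, 45.5]
tcp_rot: [3.14, 0.802, -1.857]
contact_force: [-1.1, 0.3, -0.4]
opening: 0.833
grasp_force: 0.0
```

Run:
```python
from meas import *
did([0,0,0,.0003,0,.0003]); did([0,0,0,-.0002,0,-.0002]); look(); ctr(60)
```

```text
t 27.8 cmd [445.  245.1  46.8] meas [445.  245.2  45.5] rot err 0.0008 F [-1.1  0.3 -0.4] grip 0.0 open 71.2 q [0.02 0.56 2.31 1.6  0.76 1.95]
t 27.8 cmd [445.  245.1  47.1] meas [445.  245.2  45.5] rot err 0.0008 F [-1.1  0.3 -0.4] grip 0.0 open 71.2 q [0.02 0.56 2.31 1.6  0.76 1.95]
TCP disc centre [442.4 236.4  54.7] axis [ 0.001 -0.     1.   ]
scene 343 x 407.2 474.7 y 199.9 270.3 plane slope [-1.0000e-02 -7.0000e-03  6.0021e+01] 278
  ellipse ctr on z [[443.8 240.6  56.7]]
top 339 x 411.4 472.4 y 201.7 267.0 plane slope [-4.0000e-03 -3.1000e-02  6.0302e+01] 177
  ellipse ctr on z [[442.6 236.3  56.7]]
scene disc face 314 273 [442.2 239.1] [0.6 0.2]
top disc face 249 234 [441.9 236.2] [0.6 0.5]
```

Call:
move_arm([
  [0, 0, 0, 0, 0, -0.005, 0.071],
  [0, 0, 0, 0, 0, -0.014, 0.071],
  [0, 0, 0, 0, 0, -0.03, 0.071],
  [0, 0, 0, 0, 0, -0.06, 0.071],
  [0, 0, 0, 0, 0, -0.1, 0.071],
  [0, 0, 0, 0, 0, -0.15, 0.071],
  [0, 0, 0, 0, 0, -0.18, 0.071],
  [0, 0, 0, 0, 0, -0.18, 0.071],
])

```text
clock: 29.0
eef_pos: [409.4, 119.4, 172.0]
tcp_rot: [-3.137, 0.801, -1.856]
contact_force: [-0.1, -0.4, 0.6]
opening: 0.83
grasp_force: 0.0
```

Run:
```python
from h import *
did([0,0,0,0,0,-.18])
for n in('scene','top'):
    im,d=grab_frame(n); P=cloud(n,d); I=im.astype(int)
    k=(np.hypot(P[:,:,0]-442,P[:,:,1]-238)<31)&(P[:,:,2]>54)&(P[:,:,2]<75)&(I.min(2)>110)
    w=P[k]; c=w[:,:2].mean(0); A=np.c_[w[:,:2]-c,np.ones(len(w))]; m=np.linalg.lstsq(A,w[:,2],rcond=None)[0]; print(n,len(w),c.round(1),m.round(3),np.abs(A@m-w[:,2]).mean().round(2))
    h=(np.hypot(P[:,:,0]-442,P[:,:,1]-238)<50)&(P[:,:,2]>54)&(I.min(2)>150); u=np.argwhere(h); print(onplane(n,[cv2.minEnclosingCircle(u[:,::-1].astype(np.float32))[0]],60).round(1))
    L=P[(np.hypot(P[:,:,0]-442,P[:,:,1]-238)<48)&(np.hypot(P[:,:,0]-442,P[:,:,1]-238)>31)&(P[:,:,2]>52)&(I.max(2)<190)]; print(L.round(0).astype(int).tolist())
    # the small disc and the upright things as at the start
    f=np.load(f'f_{n}.npz'); D=cloud(n,f['d'])
    for nm,(x,y) in dict(vial1=(698,-94),vial2=(663,88),bottle=(755,-35),flask=(731,62),small=(554,-278)).items():
        a=[Q[(np.hypot(Q[:,:,0]-x,Q[:,:,1]-y)<30)&(Q[:,:,2]>20)&(Q[:,:,2]<130)] for Q in(D,P)]; print('  ',nm,[ (len(t),t.mean(0).round(0).tolist()) if len(t) else 0 for t in a])
```

```text
t 29.0 cmd [408.5 121.  172.2] meas [409.4 119.4 172. ] rot err 0.004 F [-0.1 -0.4  0.6] grip 0.0 open 70.8 q [-0.34  0.22  2.31  1.04  0.99  2.32]
scene 306 [441.2 239.2] [ 1.2000e-02 -8.0000e-03  5.9674e+01] 1.23
[[442.  239.2  60. ]]
[[462, 207, 55], [459, 206, 57], [457, 205, 57], [474, 261, 58], [471, 264, 59], [471, 260, 57], [471, 264, 55], [469, 262, 56], [467, 263, 54], [417, 215, 54], [411, 218, 61], [413, 219, 56], [458, 265, 54], [414, 222, 55], [410, 222, 57], [451, 268, 58], [412, 223, 52], [410, 222, 53], [446, 269, 55], [442, 269, 58], [410, 241, 60], [411, 233, 53], [440, 271, 57], [439, 269, 52], [430, 267, 57], [420, 261, 60], [419, 259, 60], [412, 251, 58], [411, 245, 55], [432, 268, 53], [427, 265, 54], [418, 260, 57], [417, 257, 55], [415, 256, 56], [413, 250, 53], [429, 275, 57], [427, 273, 57], [423, 273, 59], [418, 260, 53], [429, 275, 53], [426, 274, 54], [422, 274, 57]]
   vial1 [(91, [695.0, -88.0, 42.0]), (89, [696.0, -88.0, 43.0])]
   vial2 [(71, [657.0, 94.0, 46.0]), (68, [658.0, 94.0, 47.0])]
   bottle [(271, [750.0, -25.0, 62.0]), (271, [750.0, -25.0,
[... 448 characters left out ...]
54, 202, 57], [445, 205, 53], [442, 205, 54], [433, 208, 56], [430, 275, 56], [430, 271, 62], [430, 207, 59], [427, 271, 60], [427, 269, 55], [427, 210, 59], [424, 272, 56], [424, 269, 55], [418, 217, 57], [414, 222, 62], [415, 220, 54], [415, 217, 55], [415, 213, 59], [412, 231, 60], [412, 229, 56], [412, 219, 58], [412, 217, 56], [412, 214, 56], [409, 217, 53]]
   vial1 [(78, [696.0, -92.0, 49.0]), (77, [697.0, -92.0, 47.0])]
   vial2 [(71, [661.0, 89.0, 50.0]), (74, [661.0, 89.0, 49.0])]
   bottle [(205, [751.0, -34.0, 74.0]), (204, [751.0, -34.0, 74.0])]
   flask [(266, [726.0, 62.0, 60.0]), (261, [727.0, 61.0, 61.0])]
   small [(255, [552.0, -279.0, 44.0]), (257, [551.0, -279.0, 44.0])]
```

The disc lies level (top face at 60 mm, slope under about 1°), centred inside the four lugs; the bystanders have not moved and the hand is clear.

```bash
python3 -c "
from rig import order
print(order.sign_off())"
```

```text
the job is handed in; nothing more can be done
None
```

The large filter disc now lies level on the holder seat inside the four lugs, with the hand clear and the small disc and glassware where they stood; I handed the job in at about 29 s. While lowering the disc into the rest's hooks I briefly pressed it at about 37 N before backing off; the measurements afterwards showed nothing wrong with it.

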